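# Lock the water pan into the balm warmer and nest the melting pan in it

## Task

Set up the paw-balm warmer. Lift the wide-footed water pan (the one with two ears at its foot) off the turntable by its body, stand it on the warmer's plate with its ears in the gaps between the two lugs and let go of it; then take it by its handle and turn it clockwise, seen from above, until its ears are cammed tight under the lugs and it is fully home against the stops. Then nest the stepped melting pan flush in the water pan with its handle fanned well to one side of the handle below, let go, and drop neither pan nor disturb the other things.

Things in the scene. Friction and masses are not known exactly. Their poses are not given: they have to be found in the camera images.
- warmer: Fixed round white electric warmer, 156 mm across, 40 mm high to its flat top plate, on a 3 mm mat; origin at the centre of its underside, z up; grey panel with knob on its -x side. Two steel bayonet lugs stand on the plate at its +x and -x sides. The water pan's ears go down in the gaps between the lugs, then turn under them clockwise seen from above.
- warmer_seat (a point): On the warmer's axis at plate height, 40 mm above its origin, axes as the warmer's: where the water pan's origin rests. Handle angle counted anticlockwise from the warmer's +x: the pan goes down freely at +132 to +228 or -48 to +48 degrees (say +140 or -40); turning clockwise, the stops are at +90 or -90 degrees (fully home, handle parallel to the warmer's y). Either way round serves.
- warmer_lug_a (a point): On the plate under the middle of the +x lug. Each lug reaches 37 to 56 mm from the axis, spans 17 mm either side of the warmer's x axis, up to 16 mm above the plate. Clockwise, the gap under it narrows from 8.6 to 5.4 mm, then a solid stop. The 6 mm ears bind from about 6 degrees before the stop; expect roughly 5 to 20 N at the handle there. Friction holds it when released.
- warmer_lug_b (a point): On the plate under the middle of the -x lug, the same as the other lug turned half round the warmer's axis.
- water_pan: Loose round steel pan, 64 mm outer and 56 mm inner diameter, 55 mm high, 6 mm floor, open top, about 0.32 kg. Origin: centre of its underside, z up. Two flat ears, 6 mm thick, 18 mm wide, stick out at its foot on +y and -y to 44.5 mm from the axis. Its handle points along +x, on a neck that rises above the rim. Its body can be taken from above with fingers on +y and -y.
- water_pan_grip (a point): Middle of the water pan's pale wooden level grip bar (70 mm long along the pan's x, 16 wide, 14 thick), 98 mm from the pan's axis and 66 mm above its underside, so it stands above the rim. Axes as the pan's.
- melting_pan: Loose stepped steel pan, about 0.26 kg, 68 mm high: foot of 45 mm diameter, 28 mm high, then an open cup of 62 mm diameter. Origin: centre of the foot's underside, z up; handle along +x. Nested, the foot is inside the water pan and the cup's flat underside lies on its rim: this origin is then 27 mm above the water pan's, on the same axis. The grips collide if one is above the other.
- melting_pan_grip (a point): Middle of the melting pan's pale wooden level grip bar (66 mm long along its x, 16 wide, 14 thick), 89 mm from its axis, 45 mm above its underside. Axes as the pan's.
- turntable: Wooden turntable disc, 340 mm diameter, its top 22 mm above its origin (centre of its underside); it is locked and does not turn. Both pans and the comb, pin brush, tub and dish stand on it at the start; the pans are at opposite sides, 85 mm from its centre, handles pointing outward.
- comb: Steel comb, 170 x 30 x 5 mm, lying on the turntable, origin under its middle. Leave alone.
- pin_brush: Orange pin brush, about 170 mm long, 48 mm wide, 28 mm high, lying on the turntable, origin at its underside near the middle. Leave alone.
- tub: Closed white tub, 54 mm diameter, 50 mm high, on the turntable between the pans, origin under its centre. Leave alone.
- dish: Small glass dish, 58 mm diameter, 24 mm high, on the turntable between the pans, origin under its centre. Leave alone.
- spray_bottle: Grey bottle, 60 mm diameter, 170 mm high, standing on the mat towards the back, origin under its centre. Leave alone.
- tin: Flat round aluminium tin, 72 mm diameter, 26 mm high, on the mat, origin under its centre. Leave alone.
- slicker: Second grooming brush, 180 mm long, lying on the mat at the left of the warmer, origin at its underside. Leave alone.

How it is judged (in metres and radians):
On the way, in this order (a step that is already met when the one before it is completed fails the run):
1. the water pan stands on the warmer's plate, centred, its ears in the gaps between the lugs, not yet turned, and let go (horizontal distance between water_pan and warmer_seat below 0.007 m and z of water_pan in the frame of warmer_seat below 0.0025 m and angle between water_pan's own z axis and vertical below 0.05 rad and angle between the x axis of water_pan and the y axis of warmer, either way round above 0.45 rad and contact force between the fingers and water_pan below 0.1 N), for 0.2 s.
2. the water pan, still unturned, is taken by its handle (contact force between the fingers and water_pan above 1 N and distance between the grasp point and water_pan_grip below 0.05 m and angle between the x axis of water_pan and the y axis of warmer, either way round above 0.3 rad), for 0.05 s.
3. the water pan is turned home: handle within 4 degrees of the stop position, still flat on the plate (angle between the x axis of water_pan and the y axis of warmer, either way round below 0.07 rad and z of water_pan in the frame of warmer_seat below 0.0025 m and horizontal distance between water_pan and warmer_seat below 0.007 m), for 0.2 s.
At the end, for the whole second after the job is handed in: Water pan flat on the plate (2.5 mm), within 7 mm of the axis, handle within 4 degrees of the stop; melting pan nested upright in it, 24 to 30 mm above its origin, within 8 mm of its axis, grip middles over 40 mm apart from above; both released and at rest (all of step 3 and angle between water_pan's own z axis and vertical below 0.05 rad and z of melting_pan in the frame of water_pan between 0.024 and 0.03 m and horizontal distance between melting_pan and water_pan below 0.008 m and angle between melting_pan's own z axis and vertical below 0.06 rad and horizontal distance between melting_pan_grip and water_pan_grip above 0.04 m and linear speed of each of melting_pan, water_pan below 0.02 m/s and contact force between the fingers and melting_pan below 0.1 N and contact force between the fingers and water_pan below 0.1 N); the robot touches nothing.
It fails at once if a bystander is moved by more than 20 mm (distance of any of comb, pin_brush, tub, dish, spray_bottle, tin, slicker from where it was at the start of the episode above 0.02 m).
It fails at once if a pan is dropped (falls freely from more than about 20 mm) ((linear speed of water_pan above 0.6 m/s and contact force between the fingers and water_pan below 0.1 N) or (linear speed of melting_pan above 0.6 m/s and contact force between the fingers and melting_pan below 0.1 N)).
It also fails if it takes over 64 s, if anything falls off the work surface, if the arm or the gripper's body presses on something with over 40 N, if the wrist force passes 120 N, or if a joint passes its speed limit or range.

## Robot

A 7-joint arm with a two-finger parallel gripper is mounted at the origin on the work surface. World frame = base frame: x ahead of the robot, y to its left, z up, the work surface at z = 0. Lengths are in mm, angles in rad, forces in N, time in s.
With the tool pointing down it reaches from about 400 to 750 mm from the base axis. Payload 19.5 kg.
Tool frame: the origin (TCP) lies midway between the tips of the shut fingers; the grasp point (between the pads) lies 19 mm behind it (r.hold_point_z is the distance from the TCP to the grasp point, in mm); z points along the fingers, y is the direction in which the jaws open and shut (so a half turn about z gives the same grasp; the last joint's range is limited). The gripper opens to 85 mm and grips with 20 to 120 N. Pads are 22 mm wide; open, the fingers measure 114 mm over their backs; the gripper's body (76 mm by 85 mm) begins 54 mm behind the grasp point. The pads swing forward as they close: fully open they stand 13 mm farther back than shut.
Start: joints at [-1.161, 0.707, -0.028, 1.485, 0.022, 0.951, -0.075], TCP at [251.02, 517.283, 211.168] pointing down, gripper open.
Joint ranges: [-2.71, 2.71], [-0.32, 2.16], [-1.57, 1.52], [0, 2.45], [-1.46, 4.6], [0, 2.02], [-2.83, 2.83]. Speed limits (rad/s): [1.89, 1.89, 2.57, 2.57, 3.01, 3.01, 3.01].

## Interface

Orientations are given as a unit quaternion [w, x, y, z].
In Python, from rig import r, viewer gives the robot as it stands.
- The arm moves only by the tool move_arm, never from a script. Its argument "steps" is a list that holds one entry, the list of rows, each a list of 5 numbers: the gripper command: -1 is shut, 1 is fully open, values between are in proportion, then the shift along the world's x, y, z in cm, then the turn about the world's z in degrees. In form: [[[fingers, dx, dy, dz, turn], ...]]. A call has 1 to 12 rows; each row shifts and turns the commanded pose from where the row before left it; what a row does not reach is not made up. A row lasts 1/12 s, in which the tool goes at most 41.7 mm and 7.16 degrees, less where a joint would pass 70% of its speed; a pose out of reach is approached as far as the arm can. A call with a gripper value outside its range is refused whole. The fingers move at their own pace and stop on an object; the grip force is fixed at half the most. Time passes only in rows, so rows that do not move let the fingers close. It gives the time, the measured TCP pose, the force and the opening at its end, in the units of the state.
- r.state(): the state, without advancing time (a new reading comes with each control period).
- viewer.read_camera(name): name is "scene" or "top" or "wrist"; returns a dict with "img" (420x560x3 uint8, red, green, blue), "fx", "fy", "cx", "cy" (pixels), "rvec" (rotation vector, rad) and "tvec" (3), from world to camera coordinates, as OpenCV has them. Camera axes: x right, y down, z forward; pixel columns grow to the right and rows downward; lengths in mm; the calibration is good to about 2 mm. A picture is of the moment at which its call begins. There is no depth.
- r.hand_in(): hands the job in, once; it reports no verdict.
The state is a dict: "time": time; "q": joint angles; "qd": joint speeds; "tau": joint torques, N m; "tool_pos": TCP position; "eef_rot": TCP orientation; "ft_force": force on the tool from outside, world axes, zero at the start; "moment": the same for the moment, N m; "opening": finger opening in mm.
Only numpy, scipy, OpenCV 4.12 (cv2) and the standard library are available. Lean on these libraries where they do the work, as an engineer would, in place of code of your own. Each camera call takes 0.05 s, during which the arm holds its last target.

## Working session

There is one attempt and no reset: what is moved stays moved. The work goes in short steps, Python scripts to look and compute and a tool call to move; the robot and the scene stay as the last step left them, time stands still between calls to the robot, and variables do not carry over. Pictures are saved under pics/ and viewed, and the job is handed in when it is done.

Besides the shell and the picture viewer there is one more tool, called after "Request:" as name(argument=value, ...), one argument or row to a line, values as JSON. move_arm: Moves the arm, as the interface text tells. Its arguments: {"type":"object","properties":{"steps":{"type":"array","items":{"type":"array","items":{"type":"array","items":{"type":"number"}}}}},"required":["steps"]}

```bash
ls; mkdir -p pics; cat > h.py <<'E'
from rig import r, viewer
import numpy as np, cv2
def snap(name,f):
    d=viewer.read_camera(name); cv2.imwrite('pics/'+f,cv2.cvtColor(d['img'],cv2.COLOR_RGB2BGR)); return d
def P(d):
    R=cv2.Rodrigues(np.array(d['rvec'],float))[0]; t=np.array(d['tvec'],float).ravel(); return R,t
def back(d,u,v,z):
    R,t=P(d); c=-R.T@t; ray=R.T@np.array([(u-d['cx'])/d['fx'],(v-d['cy'])/d['fy'],1]); return c+ray*(z-c[2])/ray[2]
def proj(d,p):
    R,t=P(d); q=R@np.array(p,float)+t; return d['fx']*q[0]/q[2]+d['cx'],d['fy']*q[1]/q[2]+d['cy']
E
python3 - <<'E'
from h import *
import pickle
D={}
for n in ['scene','top','wrist']:
    D[n]=snap(n,n+'0.png'); d=D[n]; R,t=P(d); print(n,d['fx'],-R.T@t,R[2])
pickle.dump(D,open('d0.pkl','wb'))
print(r.state())
E
```

```text
pics
scene 458.8121732160734 [1317.37971403 -520.65648977  770.97841826] [-0.63089283  0.47762824 -0.61142907]
top 502.49267899291766 [ 454.0000387    47.8525685  1279.42664525] [ 0.12117446 -0.00128365 -0.9926304 ]
wrist 318.23592736813464 [177.58009802 553.51359095 373.44387481] [ 0.28637552 -0.13925898 -0.94794304]
{'time': 0.15, 'q': array([-1.16070037,  0.70695471, -0.02763862,  1.48486546,  0.02195355,
        0.95088229, -0.07549781]), 'qd': array([-0.00080358, -0.00236283, -0.00139896, -0.00023737,  0.00019463,
       -0.00130283,  0.00142527]), 'tau': array([ 3.11470474e-03, -8.83312654e+01,  1.23519436e+00, -2.36190695e+01,
        1.68966420e-02,  5.49665390e-03, -2.97130418e-05]), 'tool_pos': array([250.9229979 , 517.13663437, 210.84386557]), 'eef_rot': array([-1.06211732e-04,  2.23986786e-01,  9.74592097e-01, -3.91481600e-04]), 'ft_force': array([ 0.5833126 , -0.018571  , -0.59477701]), 'moment': array([ 0.04592308, -0.03733488, -0.02651377]), 'opening': 85.42428845212585}
```

View pics/scene0.png

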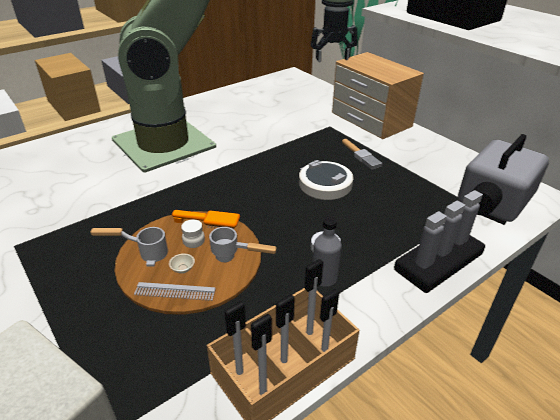

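View pics/top0.png

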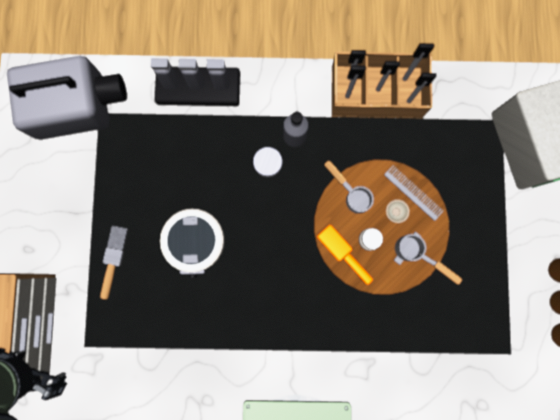

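View pics/wrist0.png

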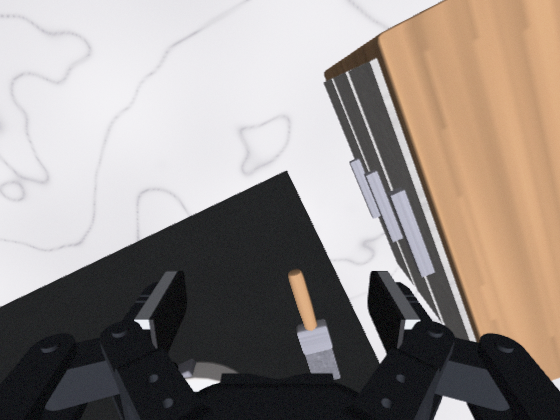

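The overview shows the warmer at top-image (192,240). The eared water pan is at (411,247) and the melting pan at (359,199). I'll zoom in on each.

```bash
python3 - <<'E'
import cv2
a=cv2.imread('pics/top0.png'); s=cv2.imread('pics/scene0.png')
cv2.imwrite('pics/c1.png',cv2.resize(a[150:300,310:470],None,fx=5,fy=5,interpolation=cv2.INTER_CUBIC)[:, :800][:600])
cv2.imwrite('pics/c1.png',cv2.resize(a[155:300,310:470],None,fx=4,fy=4,interpolation=cv2.INTER_CUBIC))
cv2.imwrite('pics/c2.png',cv2.resize(a[200:280,150:240],None,fx=6,fy=6,interpolation=cv2.INTER_CUBIC))
cv2.imwrite('pics/c3.png',cv2.resize(s[200:310,85:285],None,fx=4,fy=4,interpolation=cv2.INTER_CUBIC))
cv2.imwrite('pics/c4.png',cv2.resize(s[150:210,280:370],None,fx=6,fy=6,interpolation=cv2.INTER_CUBIC))
E
```

```text
(no output)
```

View pics/c1.png

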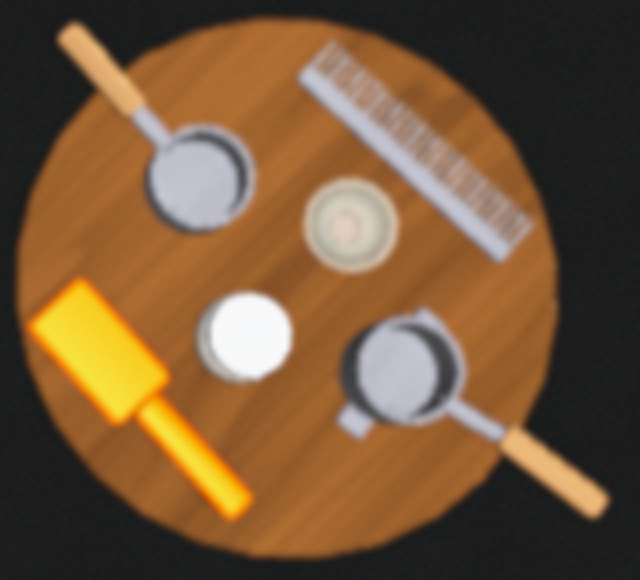

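View pics/c2.png

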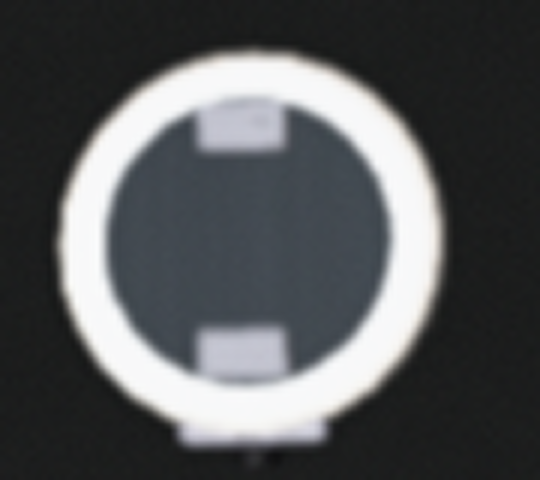

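View pics/c3.png

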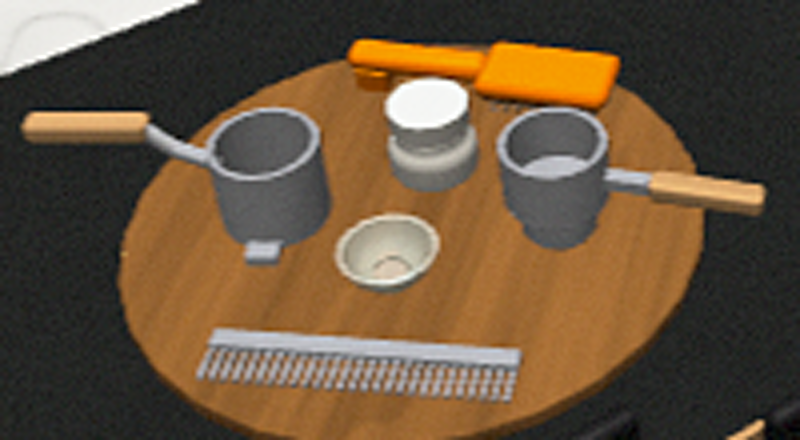

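View pics/c4.png

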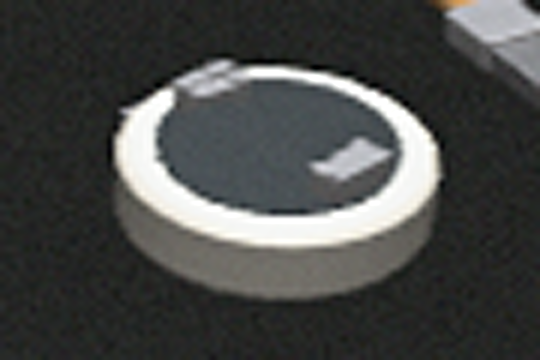

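```bash
cat > m.py <<'E'
from h import *
import pickle
D=pickle.load(open('d0.pkl','rb')); T=D['top'];S=D['scene']
def c1(x,y): return 310+(x+.5)/4-.5,155+(y+.5)/4-.5
def c2(x,y): return 150+(x+.5)/6-.5,200+(y+.5)/6-.5
def c3(x,y): return 85+(x+.5)/4-.5,200+(y+.5)/4-.5
def c4(x,y): return 280+(x+.5)/6-.5,150+(y+.5)/6-.5
E
python3 - <<'E'
from m import *
b=lambda uv,z,d=T: np.round(back(d,*uv,z)[:2],1)
# warmer white fit
g=T['img'].astype(int); m=(g.min(2)>150).astype(np.uint8); m[:, :155]=0;m[:,230:]=0;m[:205]=0;m[275:]=0
n,l,st,ce=cv2.connectedComponentsWithStats(m); k=1+np.argmax(st[1:,4]); print(st[k])
cs,_=cv2.findContours((l==k).astype(np.uint8),cv2.RETR_EXTERNAL,cv2.CHAIN_APPROX_NONE)
c=cs[0][:,0]; W=np.array([back(T,u,v,43)[:2] for u,v in c if v<262])
A=np.c_[2*W,np.ones(len(W))]; s=np.linalg.lstsq(A,(W**2).sum(1),rcond=None)[0]; print('warmer',s[:2],np.sqrt(s[2]+s[0]**2+s[1]**2))
print('lugs',[b(c2(*p),59) for p in[(197,100),(286,100),(197,152),(286,152),(197,327),(288,327),(197,378),(288,378)]])
print('wp rim', [b(c1(*p),80) for p in[(346,370),(465,370),(404,316),(404,425)]])
print('wp bar', [b(c1(*p),98) for p in[(511,440),(600,505)]])
print('mp rim', [b(c1(*p),93) for p in[(146,178),(255,178),(200,124),(200,232)]])
print('mp bar', [b(c1(*p),77) for p in[(138,110),(70,30)]])
print('tt', [b(c1(*p),25) for p in[(17,288),(558,288),(286,17),(286,558)]])
print('scene wp rim', [b(c3(*p),80,S) for p in[(209,145),(320,145),(265,108),(265,181)]])
print('scene mp rim', [b(c3(*p),93,S) for p in[(498,145),(607,145),(553,108),(553,181)]])
print('scene wpbar', [b(c3(*p),98,S) for p in[(148,118),(25,118)]])
print('scene mpbar', [b(c3(*p),77,S) for p in[(650,182),(764,192)]])
E
```

```text
[ 160  209   63   65 1659]
warmer [517.98936728 266.73387677] 76.51598490627198
lugs [array([574.2, 287.7]), array([574.8, 251.5]), array([553. , 286.8]), array([553.6, 250.7]), array([482.4, 283.9]), array([483. , 247.3]), array([462. , 283.1]), array([462.6, 246.5])]
wp rim [array([ 506.9, -228.3]), array([ 508.1, -299.2]), array([ 539.7, -263.3]), array([ 474.9, -262.4])]
wp bar [array([ 466.9, -320.2]), array([ 430.2, -371.3])]
mp rim [array([ 618.5, -107.3]), array([ 619.6, -172.3]), array([ 651.7, -139.5]), array([ 586.7, -139.4])]
mp bar [array([ 662.3, -104.5]), array([711. , -62.9])]
tt [array([557.1, -35.5]), array([ 562.8, -374.4]), array([ 732.9, -205.2]), array([ 393.2, -202.7])]
scene wp rim [array([ 496.1, -294.8]), array([ 534.2, -244.1]), array([ 484.8, -255. ]), array([ 543.6, -282.4])]
scene mp rim [array([ 608.9, -169.6]), array([ 645.7, -120.8]), array([ 599.9, -127.9]), array([ 653. , -160.9])]
scene wpbar [array([ 474.8, -318.7]), array([ 433. , -374.3])]
scene mpbar [array([ 670.7, -109.4]), array([715.7, -63.4])]
```

Request:
move_arm(
  steps=[
    [[1, 2.7, -2.5, 0.5, -1.2], [1, 2.7, -2.5, 0.5, -1.2], [1, 2.7, -2.5, 0.5, -1.2], [1, 2.7, -2.5, 0.5, -1.2], [1, 2.7, -2.5, 0.5, -1.2], [1, 2.7, -2.5, 0.5, -1.2], [1, 2.7, -2.5, 0.5, -1.2], [1, 2.7, -2.5, 0.5, -1.2], [1, 2.7, -2.5, 0.5, -1.2], [1, 2.7, -2.5, 0.5, -1.2], [1, 0, 0, 0, 0], [1, 0, 0, 0, 0]],
  ],
)

```text
time: 1.15
tool_pos: [522.1, 265.6, 260.9]
eef_rot: [0.0, 0.326, 0.945, -0.0]
ft_force: [0.1, 0.7, 0.1]
opening: 85.7
```

```bash
python3 - <<'E'
from h import *
import pickle
d=snap('wrist','w1.png'); pickle.dump(d,open('w1.pkl','wb')); s=r.state(); print(s['tool_pos'],s['eef_rot'])
R,t=P(d); print(-R.T@t, proj(d,[518,267,43]))
E
```

```text
[521.04973571 266.99910163 260.85203627] [-3.05214463e-04  3.24997437e-01  9.45714835e-01 -1.55234342e-04]
[457.90946383 316.7091264  423.53196116] (np.float64(274.96365295737485), np.float64(170.22141012922293))
```

View pics/w1.png

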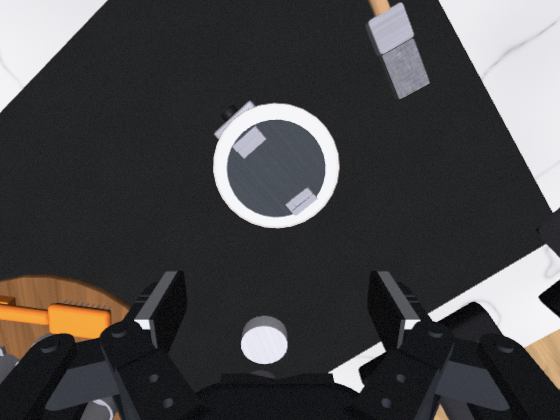

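The wrist view shows the warmer's white disc around (276,166), with lugs near (249,142) and (302,201). The tin is at (265,340).

```bash
python3 - <<'E'
from h import *
import pickle
d=pickle.load(open('w1.pkl','rb'))
g=d['img'].astype(int); m=(g.min(2)>150).astype(np.uint8); m[:, :205]=0;m[:,345:]=0;m[:95]=0;m[235:]=0
n,l,st,ce=cv2.connectedComponentsWithStats(m); k=1+np.argmax(st[1:,4]); print(st[k])
c=cv2.findContours((l==k).astype(np.uint8),cv2.RETR_EXTERNAL,cv2.CHAIN_APPROX_NONE)[0][0][:,0]
hull=cv2.convexHull(c)[:,0]
for z in(40,43):
    W=np.array([back(d,u,v,z)[:2] for u,v in hull if u>240 or v>140])
    A=np.c_[2*W,np.ones(len(W))]; s=np.linalg.lstsq(A,(W**2).sum(1),rcond=None)[0]; print('warmer',s[:2],np.sqrt(s[2]+s[0]**2+s[1]**2))
i=cv2.resize(d['img'][95:235,205:345],None,fx=4,fy=4,interpolation=cv2.INTER_CUBIC); cv2.imwrite('pics/w1c.png',i[:,:,::-1])
E
```

```text
[ 213  102  126  126 5912]
warmer [516.78598651 268.25348432] 77.21557911487018
warmer [516.32545236 268.632506  ] 76.6115962378073
```

View pics/w1c.png

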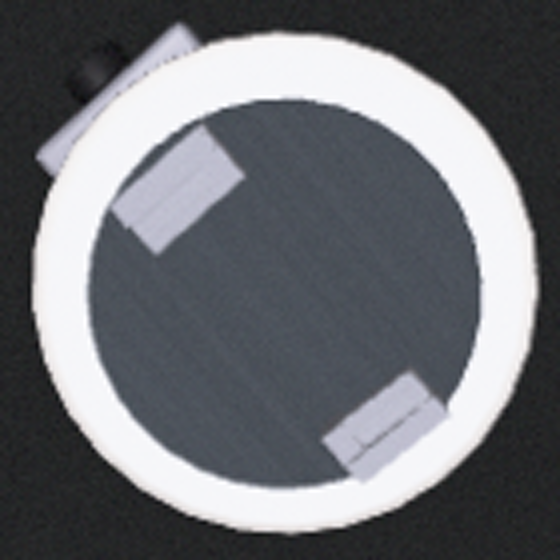

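```bash
python3 - <<'E'
from h import *
import pickle
d=pickle.load(open('w1.pkl','rb'))
f=lambda x,y: back(d,205+(x+.5)/4-.5,95+(y+.5)/4-.5,59)[:2]
a=[f(*p) for p in[(245,177),(157,254)]]; b=[f(*p) for p in[(411,370),(323,440)]]
print(a,b)
for q in(a,b): v=q[1]-q[0]; print(np.degrees(np.arctan2(v[1],v[0])))
v=(b[0]+b[1]-a[0]-a[1])/2; print(np.degrees(np.arctan2(v[1],v[0])),np.linalg.norm(v),(a[0]+a[1]+b[0]+b[1])/4)
E
```

```text
[array([481.08649889, 283.12059704]), array([482.44805534, 249.71610751])] [array([554.97307236, 286.71981126]), array([556.14586309, 253.03998209])]
-87.6659341173017
-88.00566627583983
2.685739496634484 73.87333540629211 [518.66337242 268.14912448]
```

Request:
move_arm(
  steps=[
    [[1, 0, -4, 0, -7], [1, 0, -4, 0, -7], [1, 0, -4, 0, -7], [1, 0, -4, 0, -7], [1, 0, -4, 0, -7], [1, 0, -4, 0, -7], [1, 0, -4, 0, -7], [1, 0, -4, 0, -7], [1, 0, -4, 0, -7], [1, 0, -4, 0, -7], [1, 0, -4, 0, -7], [1, 0, -4, 0, -7]],
  ],
)

```text
time: 2.2
tool_pos: [520.9, -213.3, 261.2]
eef_rot: [-0.0, 0.875, 0.484, 0.0]
ft_force: [0.8, 0.1, -0.7]
opening: 85.6
```

Request:
move_arm(
  steps=[
    [[1, -1, -4, -1, -5], [1, -1, -1.5, -1, 0], [1, -1, 0, -1, 0], [1, -1, 0, -1, 0], [1, 0, 0, 0, 0], [1, 0, 0, 0, 0]],
  ],
)

```text
time: 2.7
tool_pos: [481.7, -266.0, 221.5]
eef_rot: [-0.0, 0.894, 0.448, 0.0]
ft_force: [-0.5, 0.4, 0.6]
opening: 85.4
```

```bash
python3 - <<'E'
from h import *
import pickle
d=snap('wrist','w2.png'); pickle.dump(d,open('w2.pkl','wb')); s=r.state(); print(s['tool_pos'],s['eef_rot'])
E
```

```text
[ 482.14319466 -266.18271163  221.83708899] [2.24691514e-05 8.94163964e-01 4.47739548e-01 3.19172842e-04]
```

View pics/w2.png

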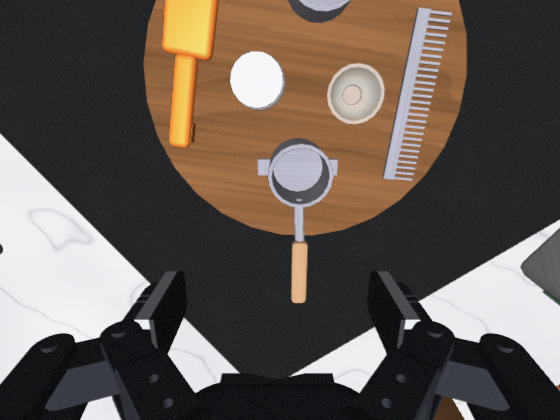

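The water pan is in clear view. Its rim is around (300,175), its ears at (263,167) and (334,167), and its grip bar runs from (299,242) to (298,302).

```bash
python3 - <<'E'
from h import *
import pickle
d=pickle.load(open('w2.pkl','rb'))
i=cv2.resize(d['img'][130:310,235:375],None,fx=4,fy=4,interpolation=cv2.INTER_CUBIC)[:600]; cv2.imwrite('pics/w2c.png',i[:,:,::-1])
g=cv2.cvtColor(d['img'],cv2.COLOR_RGB2HSV); m=cv2.inRange(g,(8,60,150),(22,200,255)); m[:238]=0;m[306:]=0;m[:,:285]=0;m[:,315:]=0
ys,xs=np.nonzero(m);print(len(xs)); W=np.array([back(d,u,v,98)[:2] for u,v in zip(xs,ys)]); c=W.mean(0); w,v=np.linalg.eigh(np.cov(W.T)); print(c,v[:,1],np.degrees(np.arctan2(v[1,1],v[0,1])), np.sqrt(w*12))
E
```

```text
861
[ 450.88132997 -343.95340043] [0.59695336 0.80227594] 53.347991524321436 [14.63465301 68.32797144]
```

View pics/w2c.png

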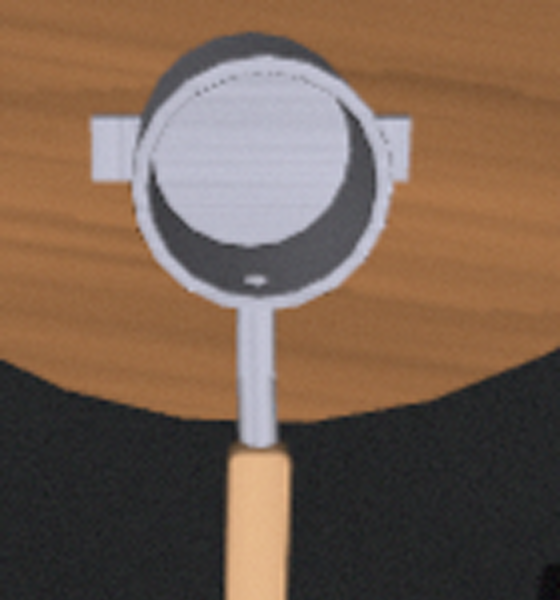

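```bash
python3 - <<'E'
from h import *
import pickle
d=pickle.load(open('w2.pkl','rb'))
f=lambda x,y,z: back(d,235+(x+.5)/4-.5,130+(y+.5)/4-.5,z)[:2]
L=f(132,182,80);Rr=f(392,182,80);B=f(262,310,80);Tt=f(262,55,80)
print(L,Rr,B,Tt,(L+Rr)/2,(B+Tt)/2,np.linalg.norm(L-Rr),np.linalg.norm(B-Tt))
l=(f(91,117,31)+f(91,183,31))/2; q=(f(411,118,31)+f(410,183,31))/2
print(l,q,(l+q)/2,np.linalg.norm(l-q),np.degrees(np.arctan2(*(q-l)[::-1])))
c=np.array([450.9,-343.95]); 
for e in[(L+Rr)/2,(B+Tt)/2,(l+q)/2]: v=c-e; print(np.linalg.norm(v),np.degrees(np.arctan2(v[1],v[0])))
s=r.state(); print(s['tool_pos'])
E
```

```text
[ 483.84565823 -248.01027999] [ 534.471412   -285.90842108] [ 490.14170483 -293.63248391] [ 526.84743935 -242.15111289] [ 509.15853512 -266.95935053] [ 508.49457209 -267.8917984 ] 63.23951330365631 63.2269128515395
[ 472.56089148 -241.64943548] [ 544.13928637 -295.40700671] [ 508.35008893 -268.52822109] 89.51727810679313 -36.90767359599696
96.54852158115712 -127.1146559478563
95.40432256537932 -127.13458631627309
94.8101125996472 -127.29715912572462
[ 482.14319466 -266.18271163  221.83708899]
```

Request:
move_arm(
  steps=[
    [[1, 0.9, 0, 0, 0], [1, 0.9, 0, -2, 0], [1, 0.9, -0.1, -3, 0], [1, 0, 0, -3, 0], [1, 0, 0, -3, 0], [1, 0, 0, -2.5, 0], [1, 0, 0, -1.5, 0], [1, 0, 0, -1.5, 0], [1, 0, 0, -1, 0], [1, 0, 0, 0, 0], [1, 0, 0, 0, 0]],
  ],
)

```text
time: 3.67
tool_pos: [508.8, -267.8, 46.8]
eef_rot: [0.0, 0.894, 0.447, 0.0]
ft_force: [-0.6, -0.4, 0.7]
opening: 85.7
```

```bash
python3 - <<'E'
from h import *
d=snap('wrist','w3.png'); s=r.state(); print(s['tool_pos'],s['ft_force'])
E
```

```text
[ 508.86462642 -268.00323035   47.19896966] [ 0.46193389 -0.1689031   0.48522677]
```

View pics/w3.png

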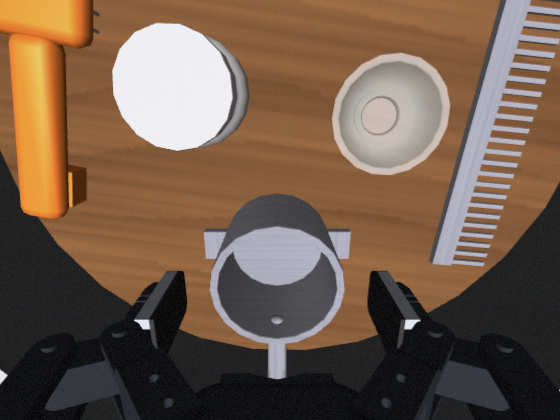

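The pan is centred between the pads: its rim spans columns 211 to 344 and the pads are symmetric about 277. I'll close on it and lift a little.

Request:
move_arm(
  steps=[
    [[-1, 0, 0, 0, 0], [-1, 0, 0, 0, 0], [-1, 0, 0, 0, 0], [-1, 0, 0, 0, 0], [-1, 0, 0, 0, 0], [-1, 0, 0, 0, 0], [-1, 0, 0, 0, 0], [-1, 0, 0, 0, 0], [-1, 0, 0, 1, 0], [-1, 0, 0, 1, 0], [-1, 0, 0, 1, 0], [-1, 0, 0, 0, 0]],
  ],
)

```text
time: 4.72
tool_pos: [509.0, -268.5, 78.6]
eef_rot: [0.001, 0.894, 0.447, 0.001]
ft_force: [0.1, -0.8, -2.5]
opening: 61.3
```

```bash
python3 - <<'E'
from h import *
d=snap('wrist','w4.png'); s=r.state(); print(s['tool_pos'],s['ft_force'],s['opening'])
E
```

```text
[ 508.70346123 -268.23053419   77.50228064] [ 0.24289279  1.27275942 -4.43928605] 60.91019365511517
```

View pics/w4.png

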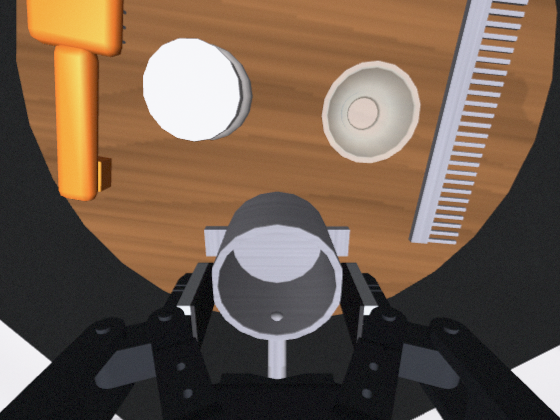

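Request:
move_arm(
  steps=[
    [[-1, 0, 0, 2, 0], [-1, 0, 0, 3, 0], [-1, 0.05, 2, 2, 3], [-1, 0.05, 3.4, 0, 6], [-1, 0.05, 3.4, 0, 6], [-1, 0.05, 3.4, 0, 6], [-1, 0.05, 3.4, 0, 6], [-1, 0.05, 3.4, 0, 6], [-1, 0.05, 3.4, 0, 6], [-1, 0.05, 3.4, 0, 6], [-1, 0.05, 3.4, 0, 6], [-1, 0.05, 3.4, 0, 6]],
  ],
)

```text
time: 5.77
tool_pos: [512.9, 59.7, 146.1]
eef_rot: [-0.0, 0.571, 0.821, -0.0]
ft_force: [2.0, 0.2, -4.0]
opening: 60.7
```

Request:
move_arm(
  steps=[
    [[-1, 0.1, 3.4, 0, 6], [-1, 0.1, 3.4, 0, 6], [-1, 0.1, 3.4, 0, 6], [-1, 0.1, 3.4, 0, 6], [-1, 0.1, 3.4, 0, 6], [-1, 0.1, 3.0, 0, 2.5], [-1, 0, 1.0, 0, 0], [-1, 0, 0, 0, 0], [-1, 0, 0, 0, 0]],
  ],
)

```text
time: 6.52
tool_pos: [519.0, 267.7, 145.9]
eef_rot: [-0.0, 0.321, 0.947, -0.001]
ft_force: [0.2, -0.5, -3.6]
opening: 60.7
```

```bash
cat >> h.py <<'E'
def yaw(q):
    from scipy.spatial.transform import Rotation as Ro
    y=Ro.from_quat([q[1],q[2],q[3],q[0]]).as_matrix()[:,1]; return np.degrees(np.arctan2(y[1],y[0]))
E
python3 - <<'E'
from h import *
d=snap('wrist','w5.png'); s=r.state(); print(s['tool_pos'],s['ft_force'],s['opening'],yaw(s['eef_rot'])); print(proj(d,[518,268,43]))
E
```

```text
[519.19273686 266.89531776 146.03381026] [ 1.15202159  0.03237288 -3.31843378] 61.165096647226456 52.53834096612944
(np.float64(275.64997479723706), np.float64(200.46003583564675))
```

View pics/w5.png

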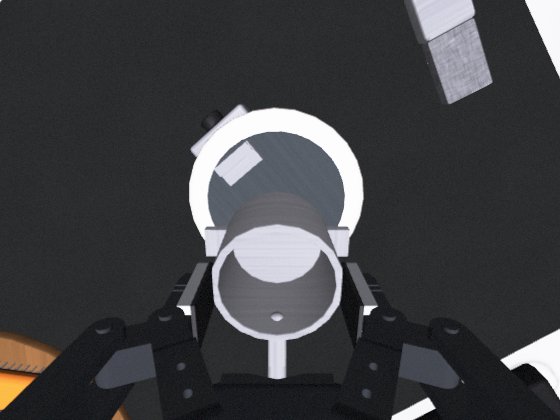

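```bash
python3 - <<'E'
from h import *
d=viewer.read_camera('wrist'); s=r.state();print(s['tool_pos'])
z=s['tool_pos'][2]-22
f=lambda x,y,zz: back(d,x,y,zz)[:2]
L=f(212,283,z+55);Rr=f(343,283,z+55);B=f(277,341,z+55);Tt=f(277,225,z+55)
print((L+Rr)/2,(B+Tt)/2,np.linalg.norm(L-Rr),np.linalg.norm(B-Tt))
l=f(205.5,242,z+6);q=f(349.5,242,z+6);print('ears',(l+q)/2,np.linalg.norm(l-q),np.degrees(np.arctan2(*(q-l)[::-1])))
g=d['img'].astype(int); m=(g.min(2)>170).astype(np.uint8); m[:, :180]=0;m[:,370:]=0;m[:100]=0;m[226:]=0
c=cv2.findContours(m,cv2.RETR_EXTERNAL,cv2.CHAIN_APPROX_NONE)[0]; c=max(c,key=len)[:,0]; hull=cv2.convexHull(c)[:,0]
W=np.array([back(d,u,v,43)[:2] for u,v in hull if v<224 and (u>240 or v>160)])
A=np.c_[2*W,np.ones(len(W))]; s=np.linalg.lstsq(A,(W**2).sum(1),rcond=None)[0]; print('warmer',s[:2],np.sqrt(s[2]+s[0]**2+s[1]**2))
E
```

```text
[519.37673237 266.63399649 146.19589391]
[518.0001453  269.14441607] [519.49627969 267.70885482] 60.97592564669423 62.044585320515694
ears [519.18309993 268.35105967] 88.24882329618539 52.54738035949967
warmer [516.91932684 268.76201801] 75.51194588156568
```

Request:
move_arm(
  steps=[
    [[-1, -0.1, 0, -2, 0], [-1, 0, 0, -2, 0], [-1, 0, 0, -1.5, 0], [-1, 0, 0, -1, 0], [-1, 0, 0, -0.5, 0], [-1, 0, 0, -0.4, 0], [-1, 0, 0, -0.2, 0], [-1, 0, 0, 0, 0], [-1, 0, 0, 0, 0]],
  ],
)

```text
time: 7.37
tool_pos: [518.5, 268.1, 70.9]
eef_rot: [0.0, 0.321, 0.947, 0.0]
ft_force: [-0.2, 0.1, -4.1]
opening: 60.9
```

```bash
python3 - <<'E'
from h import *
d=snap('wrist','w6.png'); s=r.state(); print(s['tool_pos'],s['ft_force'],s['opening'],yaw(s['eef_rot']));
d=snap('scene','s6.png')
i=cv2.imread('pics/s6.png'); cv2.imwrite('pics/s6c.png',cv2.resize(i[100:210,260:400],None,fx=5,fy=5,interpolation=cv2.INTER_CUBIC))
E
```

```text
[518.48442103 268.10706775  70.93808151] [-0.28246812 -0.60142468 -3.02268731] 60.92263600497717 52.6069141889574
```

View pics/w6.png

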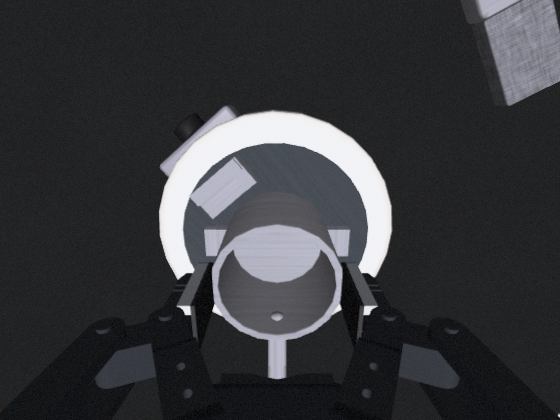

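View pics/s6c.png

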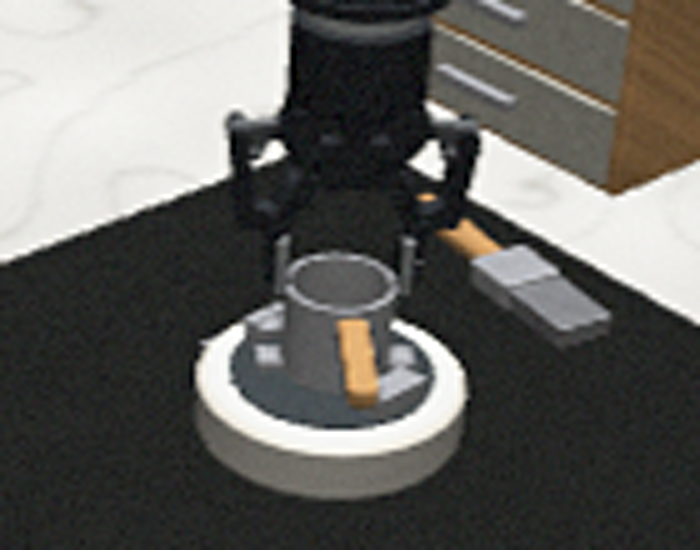

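The pan hangs centred over the plate, with the ears clear of the lugs. The ring spans columns 160 to 392 and the pan is centred at 277. I'll lower the last few millimetres.

Request:
move_arm(
  steps=[
    [[-1, -0.05, 0, -0.2, 0], [-1, 0, 0, -0.2, 0], [-1, 0, 0, -0.1, 0], [-1, 0, 0, 0, 0], [-1, 0, 0, 0, 0]],
  ],
)

```text
time: 7.88
tool_pos: [517.3, 268.5, 66.4]
eef_rot: [-0.0, 0.32, 0.947, 0.0]
ft_force: [-8.7, -0.2, 20.9]
opening: 60.8
```

Request:
move_arm(
  steps=[
    [[-1, 0, 0, -0.1, 0], [-1, 0, 0, 0, 0], [-1, 0, 0, 0, 0]],
  ],
)

```text
time: 8.13
tool_pos: [517.4, 268.5, 66.2]
eef_rot: [-0.0, 0.32, 0.947, 0.0]
ft_force: [-13.5, -3.1, 39.1]
opening: 61.3
```

Request:
move_arm(
  steps=[
    [[-1, 0, 0, 0.1, 0], [-1, 0, 0, 0.05, 0], [1, 0, 0, 0, 0], [1, 0, 0, 0, 0], [1, 0, 0, 0, 0], [1, 0, 0, 0, 0], [1, 0, 0, 0, 0], [1, 0, 0, 0, 0]],
  ],
)

```text
time: 8.8
tool_pos: [517.7, 268.0, 65.8]
eef_rot: [-0.0, 0.321, 0.947, -0.0]
ft_force: [0.5, 0.6, 0.6]
opening: 85.3
```

```bash
python3 - <<'E'
from h import *
d=snap('wrist','w7.png'); s=r.state(); print(s['tool_pos'],s['ft_force'],s['opening'],yaw(s['eef_rot']));
E
```

```text
[517.70476972 267.97994676  65.79171459] [-0.03631041 -0.40635327 -0.20458864] 85.3941887379011 52.61191796975476
```

View pics/w7.png

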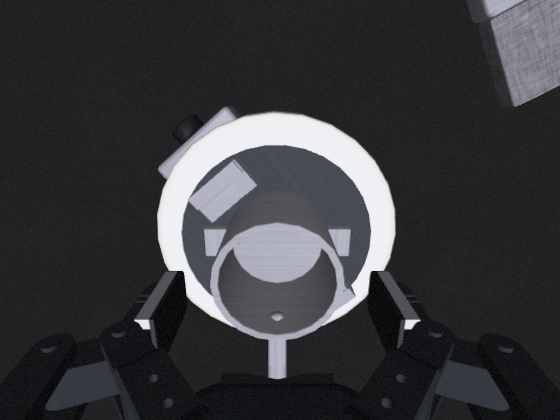

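The pan is released on the plate, with its ears at (215,241) and (340,241) clear of the lugs. I'll lift away and check the centring from above.

Request:
move_arm(
  steps=[
    [[1, 0, 0, 1, 0], [1, 0, 0, 2, 0], [1, 0, 0, 3, 0], [1, -1, 1, 3, 0], [1, -2, 1.5, 2, 0], [1, -2, 1.5, 1, 0], [1, 0, 0, 0, 0], [1, 0, 0, 0, 0]],
  ],
)

```text
time: 9.52
tool_pos: [467.2, 308.9, 187.1]
eef_rot: [0.0, 0.32, 0.948, 0.001]
ft_force: [1.4, -0.4, 0.1]
opening: 85.4
```

```bash
python3 - <<'E'
from h import *
import pickle
d=snap('wrist','w8.png'); s=r.state(); print(s['tool_pos'],yaw(s['eef_rot'])); pickle.dump(d,open('w8.pkl','wb'))
print(proj(d,[517.7,268,43]),proj(d,[517.7,268,98]))
E
```

```text
[467.80436232 307.95286067 186.40539427] 52.63884873137483
(np.float64(273.9318298001389), np.float64(248.59081781934353)) (np.float64(273.5516485845902), np.float64(275.2963067397542))
```

View pics/w8.png

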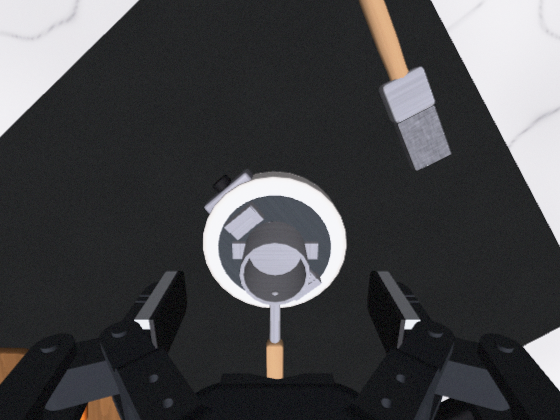

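```bash
python3 - <<'E'
from h import *
import pickle
d=pickle.load(open('w8.pkl','rb'))
i=cv2.resize(d['img'][165:315,195:355],None,fx=4,fy=4,interpolation=cv2.INTER_CUBIC); cv2.imwrite('pics/w8c.png',i[:,:,::-1])
E
```

```text
(no output)
```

View pics/w8c.png

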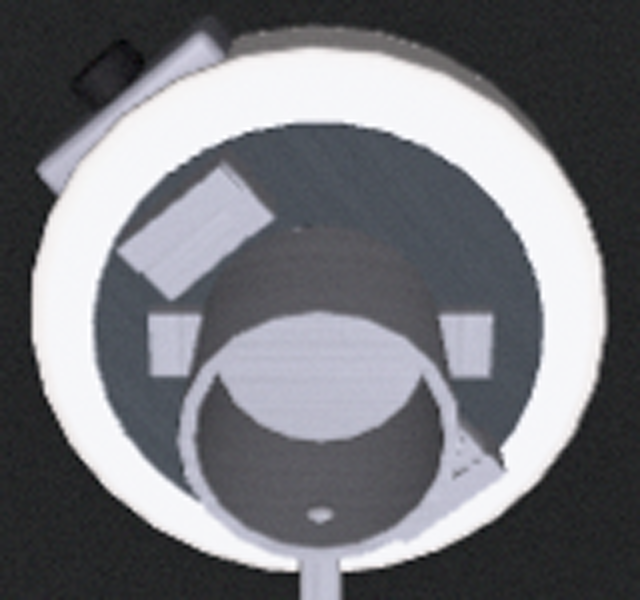

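```bash
python3 - <<'E'
from h import *
import pickle
d=pickle.load(open('w8.pkl','rb'))
f=lambda x,y,z: back(d,195+(x+.5)/4-.5,165+(y+.5)/4-.5,z)[:2]
l=f(148,345,49);q=f(492,345,49);print('ears',(l+q)/2,np.linalg.norm(l-q),np.degrees(np.arctan2(*(q-l)[::-1])))
g=d['img'].astype(int); m=(g.min(2)>190).astype(np.uint8); m[:, :190]=0;m[:,360:]=0;m[:170]=0;m[315:]=0
c=cv2.findContours(m,cv2.RETR_EXTERNAL,cv2.CHAIN_APPROX_NONE)[0]; c=max(c,key=len)[:,0]; hull=cv2.convexHull(c)[:,0]
W=np.array([back(d,u,v,43)[:2] for u,v in hull if abs(u-275)>12 or v<250])
A=np.c_[2*W,np.ones(len(W))]; s=np.linalg.lstsq(A,(W**2).sum(1),rcond=None)[0]; print('warmer',s[:2],np.sqrt(s[2]+s[0]**2+s[1]**2))
L=[f(*p,59) for p in[(222,163),(274,216),(170,299),(119,250)]]; print(L)
for a in np.array(L): 
  v=a-s[:2]; c=np.cos(np.radians(2.5));sn=np.sin(np.radians(2.5)); print(c*v[0]+sn*v[1],-sn*v[0]+c*v[1])
E
```

```text
ears [517.96751302 268.77083486] 89.67057564712775 52.66339757613807
warmer [516.04331411 269.31906802] 75.56938424256809
[array([461.57333393, 282.32243973]), array([479.80410008, 283.89078462]), array([481.44317877, 249.75537377]), array([463.740314  , 248.15387758])]
-53.850937725385705 15.366942537676866
-35.569112982873236 16.13857986279007
-35.420560034739246 -18.035837246902947
-53.176431882516134 -18.86362105543845
```

Request:
move_arm(
  steps=[
    [[1, 2.2, -1.7, 0, 0], [1, 2.6, -2, 0, 0], [1, 2.6, -2, 0, 0], [1, 2.6, -2, 0, 0], [1, 2, -1.5, 0, 0], [1, 0.8, -0.7, -1, 0], [1, 0, 0, -2, 0], [1, 0, 0, -2, 0], [0.3, 0, 0, -2, 0], [0.3, 0, 0, -1.6, 0], [0.3, 0, 0, -1, 0], [0.3, 0, 0, 0, 0]],
  ],
)

```text
time: 10.57
tool_pos: [594.8, 208.3, 87.6]
eef_rot: [-0.001, 0.321, 0.947, -0.001]
ft_force: [-0.2, -0.7, -0.5]
opening: 55.6
```

```bash
python3 - <<'E'
from h import *
d=snap('wrist','w9.png'); s=r.state(); print(s['tool_pos'],s['ft_force'],s['opening'],yaw(s['eef_rot']));
E
```

```text
[595.40761512 208.52823751  89.10617628] [-0.44037522  0.33184023  1.2455608 ] 55.6674149016865 52.591116695998586
```

View pics/w9.png

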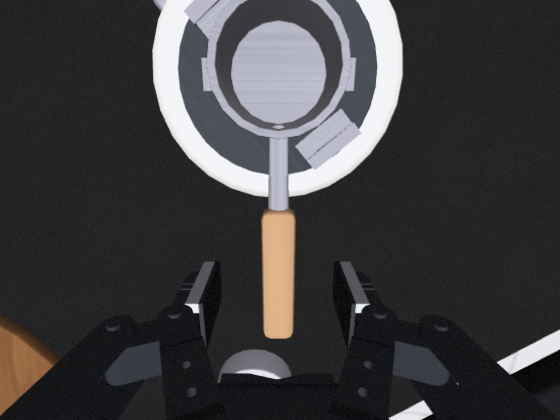

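The bar (columns 262 to 295) is centred between the pads. I'll close on it.

Request:
move_arm(
  steps=[
    [[-1, 0, 0, 0, 0], [-1, 0, 0, 0, 0], [-1, 0, 0, 0, 0], [-1, 0, 0, 0, 0], [-1, 0, 0, 0, 0], [-1, 0, 0, 0, 0], [-1, 0, 0, 0, 0], [-1, 0, 0, 0, 0]],
  ],
)

```text
time: 11.28
tool_pos: [596.3, 208.8, 90.4]
eef_rot: [0.001, 0.321, 0.947, 0.0]
ft_force: [2.9, -2.1, 4.6]
opening: 13.5
```

```bash
python3 - <<'E'
from h import *
s=r.state(); print(s['tool_pos'],s['ft_force'],s['moment'],s['opening'])
p=s['tool_pos'][:2]; C=np.array([517.5,268.4])
v=p-C; a0=np.degrees(np.arctan2(v[1],v[0])); print(a0,np.linalg.norm(v))
pp=v
for k in range(1,13):
    t=np.radians(-4.2*k); q=np.array([[np.cos(t),-np.sin(t)],[np.sin(t),np.cos(t)]])@v
    print(k,np.round((q-pp)/10,2),np.round(q+C,1)); pp=q
E
```

```text
[596.34792214 208.76522869  90.3633879 ] [ 2.92389559 -2.06324316  4.6257572 ] [-0.47655751 -0.59005611  0.03084183] 13.51600871627081
-37.10118158546433 98.86000594547075
1 [-0.46 -0.56] [591.8 203.2]
2 [-0.5  -0.53] [586.8 197.9]
3 [-0.54 -0.49] [581.4 193. ]
4 [-0.57 -0.45] [575.7 188.5]
5 [-0.6  -0.41] [569.7 184.5]
6 [-0.63 -0.36] [563.5 180.9]
7 [-0.65 -0.31] [556.9 177.7]
8 [-0.67 -0.26] [550.2 175.1]
9 [-0.69 -0.21] [543.3 173. ]
10 [-0.71 -0.16] [536.2 171.3]
11 [-0.72 -0.11] [529.  170.2]
12 [-0.72 -0.06] [521.8 169.6]
```

Request:
move_arm(
  steps=[
    [[-1, -0.46, -0.56, 0, -4.2], [-1, -0.5, -0.53, 0, -4.2], [-1, -0.54, -0.49, 0, -4.2], [-1, -0.57, -0.45, 0, -4.2], [-1, -0.6, -0.41, 0, -4.2], [-1, -0.63, -0.36, 0, -4.2], [-1, -0.65, -0.31, 0, -4.2], [-1, -0.67, -0.26, 0, -4.2], [-1, -0.69, -0.21, 0, -4.2], [-1, 0, 0, 0, 0]],
  ],
)

```text
time: 12.12
tool_pos: [542.4, 172.9, 90.3]
eef_rot: [0.0, 0.612, 0.791, 0.0]
ft_force: [2.2, -0.8, 1.7]
opening: 13.3
```

```bash
python3 - <<'E'
from h import *
d=snap('wrist','w10.png'); s=r.state(); print(s['tool_pos'],s['ft_force'],s['moment'],s['opening'],yaw(s['eef_rot']));
E
```

```text
[542.8662658  173.29037399  90.255419  ] [ 2.77913399 -2.26028451  4.05643106] [-0.35145388 -0.59288689 -0.12504152] 13.281843143766016 14.863970110195135
```

View pics/w10.png

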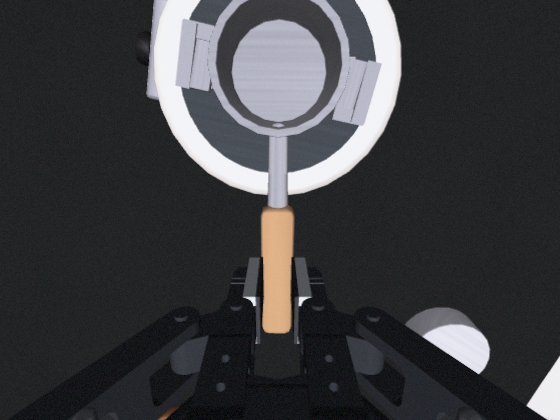

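Request:
move_arm(
  steps=[
    [[-1, -0.5, -0.12, 0, -3], [-1, -0.51, -0.09, 0, -3], [-1, -0.26, -0.04, 0, -1.5], [-1, 0, 0, 0, 0]],
  ],
)

```text
time: 12.5
tool_pos: [531.0, 170.7, 90.3]
eef_rot: [0.001, 0.66, 0.751, 0.001]
ft_force: [4.4, -2.8, 8.3]
opening: 13.3
```

Request:
move_arm(
  steps=[
    [[-1, -0.26, -0.03, 0, -1.5], [-1, -0.26, -0.02, 0, -1.5], [-1, 0, 0, 0, 0]],
  ],
)

```text
time: 12.75
tool_pos: [526.5, 170.1, 90.5]
eef_rot: [0.001, 0.68, 0.734, 0.001]
ft_force: [6.6, -4.1, 8.8]
opening: 13.5
```

Request:
move_arm(
  steps=[
    [[-1, -0.17, -0.01, 0, -1], [-1, 0, 0, 0, 0]],
  ],
)

```text
time: 12.92
tool_pos: [525.2, 169.9, 90.6]
eef_rot: [0.002, 0.686, 0.728, 0.002]
ft_force: [9.0, -4.0, 9.2]
opening: 13.5
```

Request:
move_arm(
  steps=[
    [[-1, -0.17, 0, 0, -0.7], [-1, 0, 0, 0, 0], [-1, 0, 0, 0, 0]],
  ],
)

```text
time: 13.17
tool_pos: [523.9, 169.7, 90.6]
eef_rot: [0.002, 0.69, 0.724, 0.002]
ft_force: [11.5, -5.6, 9.1]
opening: 13.3
```

Request:
move_arm(
  steps=[
    [[-1, -0.2, 0, 0, -0.5], [-1, 0, 0, 0, 0], [-1, 0, 0, 0, 0]],
  ],
)

```text
time: 13.42
tool_pos: [522.5, 169.2, 90.8]
eef_rot: [0.002, 0.693, 0.721, 0.002]
ft_force: [13.9, -8.2, 9.2]
opening: 13.6
```

Request:
move_arm(
  steps=[
    [[-1, -0.2, 0, 0, -0.3], [-1, 0, 0, 0, 0], [-1, 0, 0, 0, 0]],
  ],
)

```text
time: 13.67
tool_pos: [521.9, 169.2, 90.9]
eef_rot: [0.003, 0.695, 0.719, 0.003]
ft_force: [21.9, -7.4, 3.9]
opening: 13.6
```

```bash
python3 - <<'E'
from h import *
d=snap('wrist','w11.png'); s=r.state(); print(s['tool_pos'],s['ft_force'],s['moment'],s['opening'],yaw(s['eef_rot']));
E
```

```text
[521.91679053 169.17408966  90.93126932] [23.01085467 -8.6179689   4.01266664] [-1.75860359 -4.91916712  0.03046866] 13.265030902349753 1.9138447664242555
```

View pics/w11.png

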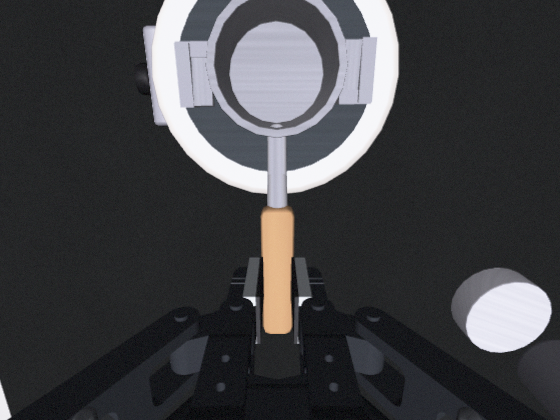

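Request:
move_arm(
  steps=[
    [[-1, -0.2, 0, 0, -0.2], [-1, 0, 0, 0, 0], [-1, 0, 0, 0, 0]],
  ],
)

```text
time: 13.97
tool_pos: [521.6, 169.3, 91.2]
eef_rot: [0.005, 0.696, 0.718, 0.004]
ft_force: [32.3, -6.9, 0.5]
opening: 13.6
```

Request:
move_arm(
  steps=[
    [[-1, -0.2, 0, 0, 0], [-1, 0, 0, 0, 0], [-1, 0, 0, 0, 0]],
  ],
)

```text
time: 14.22
tool_pos: [521.2, 169.5, 91.5]
eef_rot: [0.006, 0.697, 0.717, 0.006]
ft_force: [40.5, -5.8, -3.0]
opening: 13.6
```

```bash
python3 - <<'E'
from h import *
d=snap('wrist','w12.png'); s=r.state(); print(s['tool_pos'],s['ft_force'],s['moment'],s['opening'],yaw(s['eef_rot']));
i=cv2.resize(d['img'][0:200,140:410],None,fx=2.9,fy=2.9,interpolation=cv2.INTER_CUBIC); cv2.imwrite('pics/w12c.png',i[:,:,::-1])
E
```

```text
[521.17147906 169.45697034  91.48580562] [40.5852112  -6.21088545 -2.87455076] [-1.37099192 -9.07191359 -0.04564971] 13.347674547418581 1.6936692899726722
```

View pics/w12c.png

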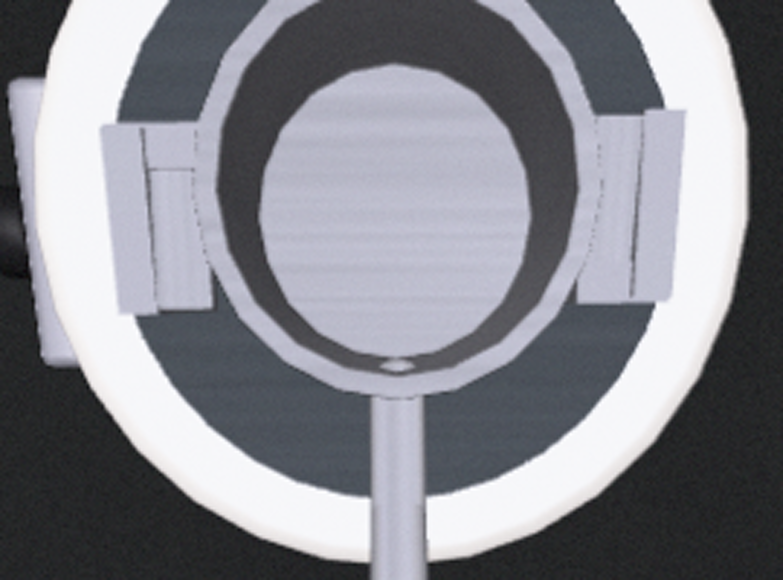

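Request:
move_arm(
  steps=[
    [[-1, 0.2, 0, 0, 0], [-1, 0.2, 0, 0, 0], [-1, 0, 0, 0, 0], [-1, 0, 0, 0, 0]],
  ],
)

```text
time: 14.6
tool_pos: [521.8, 169.2, 90.9]
eef_rot: [0.003, 0.696, 0.718, 0.003]
ft_force: [20.4, -7.3, 4.7]
opening: 13.4
```

Request:
move_arm(
  steps=[
    [[-1, 0.2, 0, 0, 0], [-1, 0.1, 0, 0, 0], [-1, 0, 0, 0, 0], [-1, 0, 0, 0, 0]],
  ],
)

```text
time: 14.93
tool_pos: [522.2, 169.1, 90.7]
eef_rot: [0.001, 0.696, 0.718, 0.001]
ft_force: [5.3, -8.8, 15.4]
opening: 13.6
```

Request:
move_arm(
  steps=[
    [[0, 0, 0, 0, 0], [0, 0, 0, 0, 0], [0.3, 0, 0, 0, 0], [0.3, 0, 0, 0, 0], [0.3, 0, 0, 0, 0], [0.3, 0, 0, 1, 0], [0.3, 0, 0, 3, 0], [0.3, 0, 0, 3, 0], [0.5, 0, -2, 2, 0], [0.6, 0, -2, 1, 0], [1, 0, 0, 0, 0], [1, 0, 0, 0, 0]],
  ],
)

```text
time: 15.93
tool_pos: [520.5, 129.5, 190.9]
eef_rot: [0.0, 0.697, 0.717, 0.001]
ft_force: [0.1, -0.0, 0.6]
opening: 85.0
```

```bash
python3 - <<'E'
from h import *
d=snap('wrist','w13.png'); s=r.state(); print(s['tool_pos'],s['ft_force'],s['opening'],yaw(s['eef_rot']));
import pickle; pickle.dump(d,open('w13.pkl','wb'))
d=snap('top','t13.png'); i=cv2.imread('pics/t13.png'); cv2.imwrite('pics/t13c.png',cv2.resize(i[190:310,130:260],None,fx=5,fy=5,interpolation=cv2.INTER_CUBIC))
pickle.dump(d,open('t13.pkl','wb'))
E
```

```text
[520.23653806 130.36148526 190.24412686] [ 0.80513448  1.27209601 -0.7020578 ] 85.09323262146376 1.6122000863711412
```

View pics/w13.png

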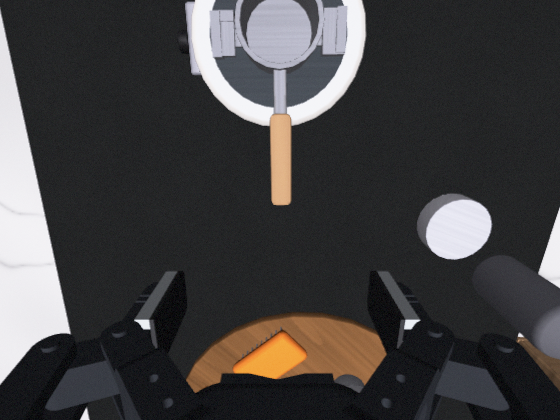

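View pics/t13c.png

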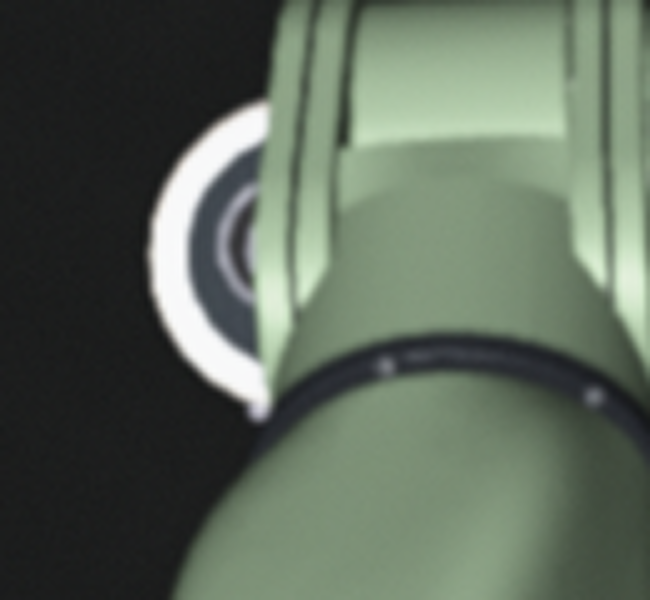

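The pan is released. The bar runs from (280,114) to (281,205), near straight down the image. I'll measure its angle against the lugs.

```bash
python3 - <<'E'
from h import *
import pickle
d=pickle.load(open('w13.pkl','rb'))
g=cv2.cvtColor(d['img'],cv2.COLOR_RGB2HSV); m=cv2.inRange(g,(8,60,150),(22,200,255)); m[:110]=0;m[210:]=0;m[:,:260]=0;m[:,300:]=0
ys,xs=np.nonzero(m); W=np.array([back(d,u,v,116)[:2] for u,v in zip(xs,ys)]); c=W.mean(0); w,v=np.linalg.eigh(np.cov(W.T)); print(len(xs),c,np.degrees(np.arctan2(v[1,1],v[0,1])), np.sqrt(w*12))
i=cv2.resize(d['img'][0:130,185:375],None,fx=4,fy=4,interpolation=cv2.INTER_CUBIC); cv2.imwrite('pics/w13c.png',i[:,:,::-1])
E
```

```text
1798 [522.6263948  172.05607345] 92.38425768746502 [14.83224438 67.30971227]
```

View pics/w13c.png

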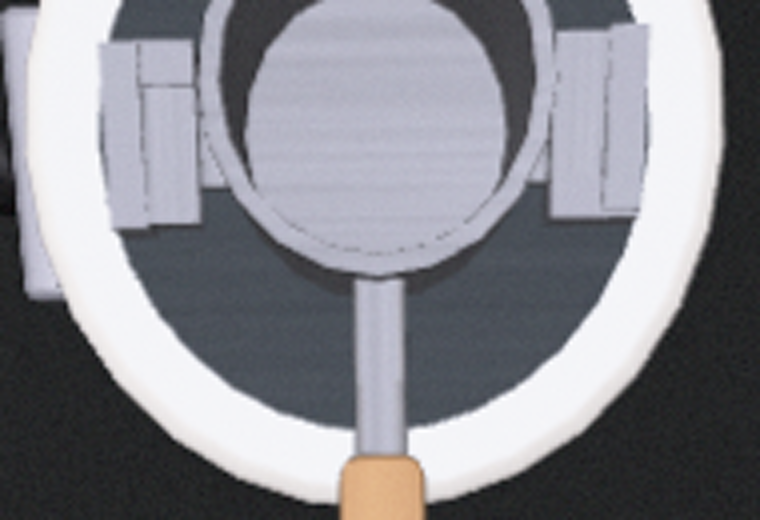

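Request:
move_arm(
  steps=[
    [[1, 0, -2.8, 0.5, -4], [1, 0, -3.4, 0.5, -6], [1, 0, -3.4, 0.5, -6], [1, 0, -3.4, 0.5, -6], [1, 0.5, -3.4, 0, -6], [1, 1, -3.4, 0, -6], [1, 2, -3.4, 0, -6], [1, 2.5, -2.4, 0, -6], [1, 2.5, -1.4, 0, -5.5], [1, 1, 0, 0, 0], [1, 0, 0, 0, 0], [1, 0, 0, 0, 0]],
  ],
)

```text
time: 17.03
tool_pos: [615.1, -139.1, 208.8]
eef_rot: [-0.001, 0.939, 0.344, -0.001]
ft_force: [0.3, -0.5, 0.4]
opening: 85.4
```

```bash
python3 - <<'E'
from h import *
d=snap('wrist','w14.png'); s=r.state(); print(s['tool_pos'],s['ft_force'],s['opening'],yaw(s['eef_rot']));
import pickle; pickle.dump(d,open('w14.pkl','wb'))
E
```

```text
[ 614.87560994 -139.01384673  209.33604618] [-0.71115295  0.79496216  0.68955238] 85.55413777445882 -49.805867974521874
```

View pics/w14.png

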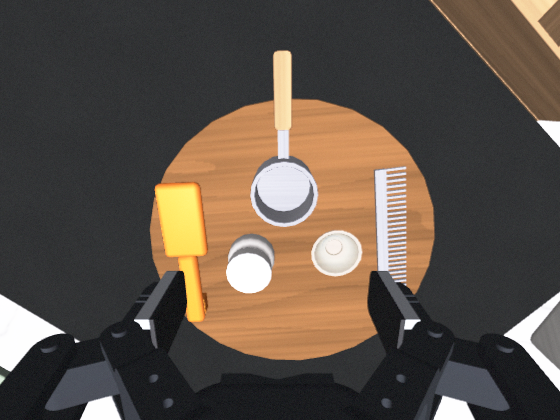

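The melting pan's rim is centred near (284,193), with its handle bar from (283,52) to (283,130).

```bash
python3 - <<'E'
from h import *
import pickle
d=pickle.load(open('w14.pkl','rb'))
i=cv2.resize(d['img'][145:235,235:335],None,fx=6,fy=6,interpolation=cv2.INTER_CUBIC); cv2.imwrite('pics/w14c.png',i[:,:,::-1])
g=cv2.cvtColor(d['img'],cv2.COLOR_RGB2HSV); m=cv2.inRange(g,(8,40,190),(25,170,255)); m[:45]=0;m[135:]=0;m[:,:270]=0;m[:,297:]=0
k=cv2.connectedComponentsWithStats(m); j=1+np.argmax(k[2][1:,4]); print(k[2][j])
ys,xs=np.nonzero(k[1]==j); W=np.array([back(d,u,v,77)[:2] for u,v in zip(xs,ys)]); c=W.mean(0); w,v=np.linalg.eigh(np.cov(W.T)); print(c,np.degrees(np.arctan2(v[1,1],v[0,1])), np.sqrt(w*12))
E
```

```text
[ 270   51   27   84 1692]
[684.88425404 -86.12837715] -138.09245667041463 [20.1345045  67.58439863]
```

View pics/w14c.png

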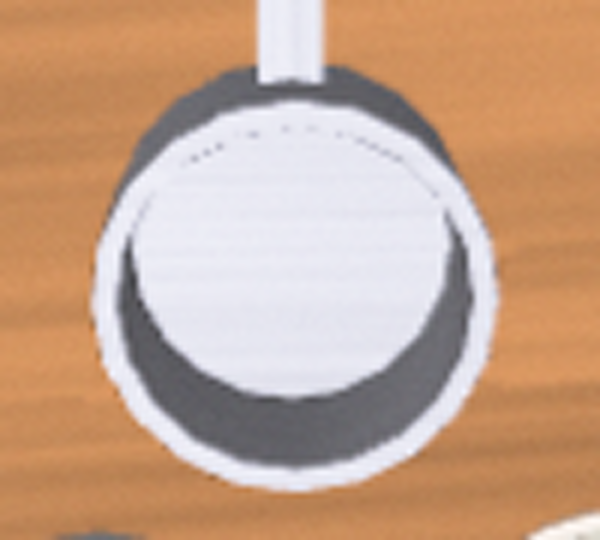

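```bash
python3 - <<'E'
from h import *
import pickle
d=pickle.load(open('w14.pkl','rb'))
f=lambda x,y,z: back(d,235+(x+.5)/6-.5,145+(y+.5)/6-.5,z)[:2]
L=f(92,294,93);R_=f(498,294,93);B=f(295,492,93);T=f(295,100,93)
c1=(L+R_)/2;c2=(B+T)/2;print(c1,c2,np.linalg.norm(L-R_),np.linalg.norm(B-T))
a=back(d,282.7,52,77)[:2];b=back(d,283.3,128,77)[:2];print(a,b,np.degrees(np.arctan2(*(a-b)[::-1])))
v=(a+b)/2-(c1+c2)/2;print(np.linalg.norm(v),np.degrees(np.arctan2(v[1],v[0])))
i=cv2.resize(d['img'][40:140,240:330],None,fx=6,fy=6); cv2.imwrite('pics/w14d.png',i[:,:,::-1])
E
```

```text
[ 622.06607997 -140.95533028] [ 621.03719697 -141.84249952] 61.4285524430287 61.65537729847538
[711.66299253 -63.42910639] [ 665.03655898 -104.01455256] 41.03756852346574
88.25325675474626 40.80908211789457
```

View pics/w14d.png

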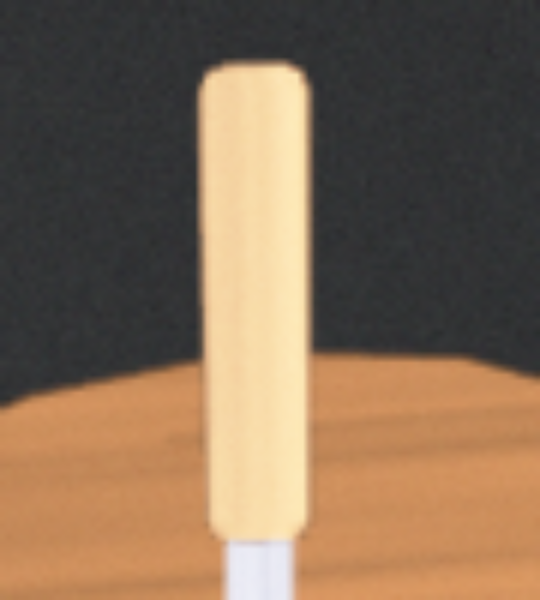

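Request:
move_arm(
  steps=[
    [[1, 0.4, -0.2, 0, 0.6], [1, 0.3, 0, -2, 0], [1, 0, 0, -3, 0], [1, 0, 0, -3, 0], [1, 0, 0, -3, 0], [1, 0, 0, -2, 0], [1, 0, 0, -1, 0], [1, 0, 0, -0.8, 0], [1, 0, 0, 0, 0], [1, 0, 0, 0, 0]],
  ],
)

```text
time: 17.92
tool_pos: [622.7, -142.0, 62.8]
eef_rot: [0.0, 0.937, 0.348, 0.0]
ft_force: [0.4, -0.8, 1.0]
opening: 85.4
```

```bash
python3 - <<'E'
from h import *
d=snap('wrist','w15.png'); s=r.state(); print(s['tool_pos'],s['ft_force'],s['opening'],yaw(s['eef_rot']));
E
```

```text
[ 622.88180883 -142.05864958   63.11175449] [-0.70445289 -0.55300383  0.92960325] 85.77776534463939 -49.27216521648665
```

View pics/w15.png

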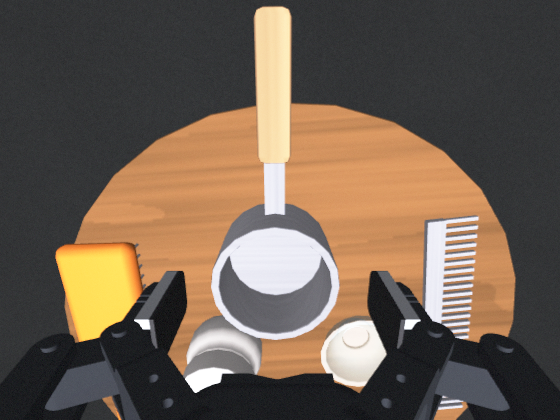

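The cup (columns 213 to 339) is centred between the pads. I'll close and lift.

Request:
move_arm(
  steps=[
    [[-1, 0, 0, 0, 0], [-1, 0, 0, 0, 0], [-1, 0, 0, 0, 0], [-1, 0, 0, 0, 0], [-1, 0, 0, 0, 0], [-1, 0, 0, 0, 0], [-1, 0, 0, 0, 0], [-1, 0, 0, 0, 0], [-1, 0, 0, 1, 0], [-1, 0, 0, 1, 0], [-1, 0, 0, 1, 0], [-1, 0, 0, 0, 0]],
  ],
)

```text
time: 18.97
tool_pos: [623.2, -142.3, 94.3]
eef_rot: [0.001, 0.938, 0.348, 0.001]
ft_force: [0.7, -0.4, -2.0]
opening: 58.5
```

```bash
python3 - <<'E'
from h import *
d=snap('wrist','w16.png'); s=r.state(); print(s['tool_pos'],s['ft_force'],s['opening'],yaw(s['eef_rot']));
E
```

```text
[ 622.83310396 -142.02574915   93.09479254] [ 0.84937832  0.65000383 -2.83807502] 58.328055359392835 -49.280169877378434
```

View pics/w16.png

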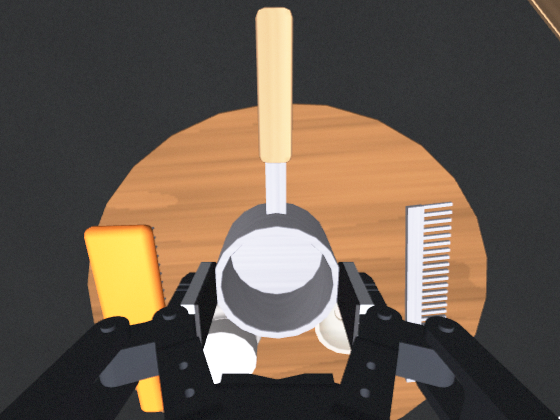

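Request:
move_arm(
  steps=[
    [[-1, -0.5, 0, 2, 0], [-1, -1.5, 0, 3, 0], [-1, -2.5, 0, 3, 0], [-1, -3, 0, 1.7, 0], [-1, -2, 2, 0, 0], [-1, -1, 3, 0, 1], [-1, 0, 3.4, 0, 1], [-1, 0, 3.4, 0, 1], [-1, 0, 3.4, 0, 1], [-1, 0, 3.4, 0, 1], [-1, 0, 3.4, 0, 1], [-1, 0, 3.4, 0, 1]],
  ],
)

```text
time: 20.02
tool_pos: [516.9, 113.8, 188.7]
eef_rot: [-0.0, 0.914, 0.405, -0.0]
ft_force: [0.2, 0.0, -1.7]
opening: 58.4
```

Request:
move_arm(
  steps=[
    [[-1, 0, 3.4, 0, 2], [-1, 0, 3.4, 0, 2], [-1, 0, 3.4, 0, 2], [-1, 0, 2.5, 0, 1], [-1, 0, 1.4, 0, 0], [-1, 0, 0.9, 0, 0], [-1, 0, 0, 0, 0], [-1, 0, 0, 0, 0]],
  ],
)

```text
time: 20.68
tool_pos: [517.5, 260.9, 188.7]
eef_rot: [0.0, 0.888, 0.459, -0.0]
ft_force: [0.1, -0.5, -1.7]
opening: 58.3
```

```bash
python3 - <<'E'
from h import *
d=snap('wrist','w17.png'); s=r.state(); print(s['tool_pos'],s['ft_force'],s['opening'],yaw(s['eef_rot'])); print(proj(d,[518,268.3,98]))
import pickle; pickle.dump(d,open('w17.pkl','wb'))
d=snap('scene','s17.png')
i=cv2.imread('pics/s17.png'); cv2.imwrite('pics/s17c.png',cv2.resize(i[70:210,250:410],None,fx=4,fy=4,interpolation=cv2.INTER_CUBIC))
E
```

```text
[517.61899012 260.45734772 188.90801447] [ 0.83182687 -0.91264944 -2.21271075] 58.173294142898065 -35.40334768194641
(np.float64(272.13681219647543), np.float64(199.19179014768395))
```

View pics/w17.png

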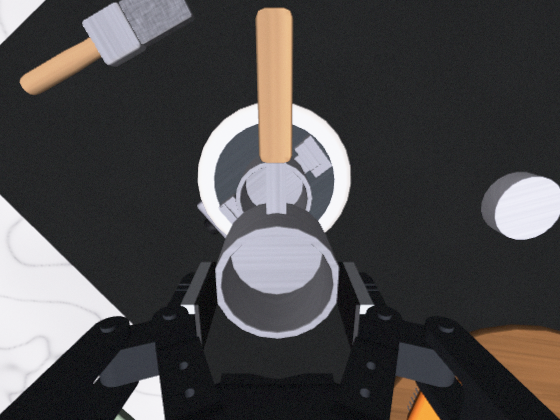

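View pics/s17c.png

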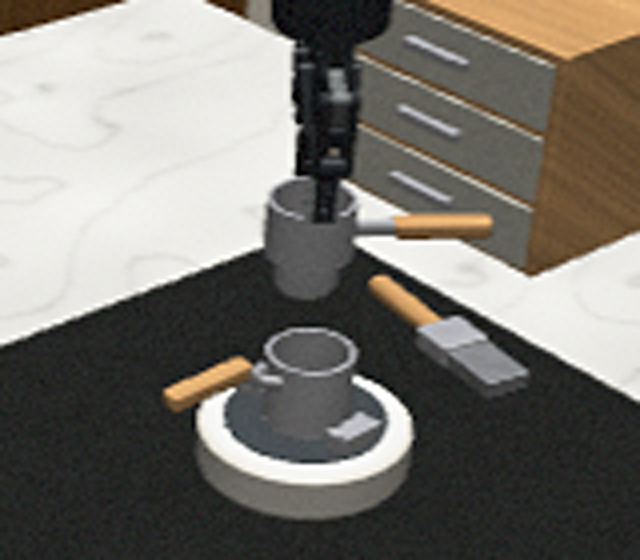

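```bash
python3 - <<'E'
from h import *
import pickle
d=pickle.load(open('w17.pkl','rb'))
z=219
f=lambda x,y,z: back(d,x,y,z)[:2]
L=f(216,283,z);R_=f(338,283,z);B=f(277,338,z);T=f(277,227,z)
print((L+R_)/2,(B+T)/2,np.linalg.norm(L-R_),np.linalg.norm(B-T))
L=f(236,200,98);R_=f(312,200,98);print('water',(L+R_)/2,np.linalg.norm(L-R_))
g=d['img'].astype(int); m=(g.min(2)>180).astype(np.uint8); m[:, :190]=0;m[:,356:]=0;m[:95]=0;m[205:]=0
c=np.vstack(cv2.findContours(m,cv2.RETR_EXTERNAL,cv2.CHAIN_APPROX_NONE)[0])[:,0]; hull=cv2.convexHull(c)[:,0]
W=np.array([back(d,u,v,43)[:2] for u,v in hull if (abs(u-275)>22) and v<198])
A=np.c_[2*W,np.ones(len(W))]; s=np.linalg.lstsq(A,(W**2).sum(1),rcond=None)[0]; print('warmer',s[:2],np.sqrt(s[2]+s[0]**2+s[1]**2))
i=cv2.resize(d['img'][150:240,220:340],None,fx=5,fy=5,interpolation=cv2.INTER_CUBIC); cv2.imwrite('pics/w17c.png',i[:,:,::-1])
E
```

```text
[518.10718111 261.77773846] [517.15076733 260.43814037] 58.022533318089366 60.540500102386666
water [518.85718094 266.8311228 ] 63.19661431557679
warmer [519.5892454  269.12128649] 75.33491388628401
```

View pics/w17c.png

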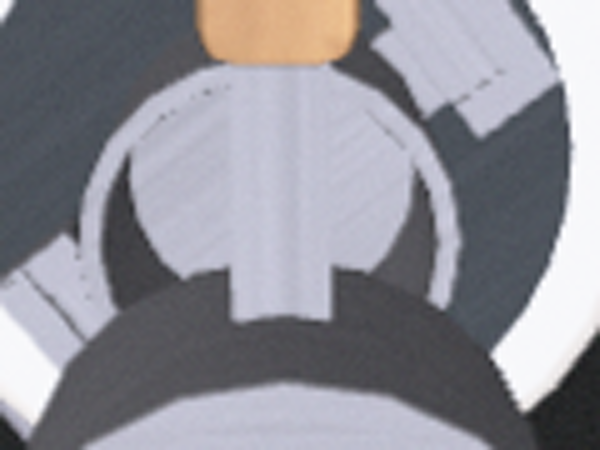

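```bash
python3 - <<'E'
from h import *
import pickle
d=pickle.load(open('w17.pkl','rb'))
t=back(d,273.5,161.7,98)[:2]; a=np.radians(54.6); print(t-32*np.array([np.cos(a),np.sin(a)]))
E
```

```text
[518.57651424 267.013922  ]
```

Request:
move_arm(
  steps=[
    [[-1, 0.1, 0.4, 0, 0], [-1, 0, 0.3, -1, 0], [-1, 0, 0, -1.5, 0], [-1, 0, 0, -1.2, 0], [-1, 0, 0, -0.7, 0], [-1, 0, 0, 0, 0], [-1, 0, 0, 0, 0]],
  ],
)

```text
time: 21.37
tool_pos: [518.4, 269.0, 144.8]
eef_rot: [0.0, 0.888, 0.459, -0.0]
ft_force: [-0.2, 0.4, -1.7]
opening: 58.5
```

```bash
python3 - <<'E'
from h import *
d=snap('wrist','w18.png'); s=r.state(); print(s['tool_pos'],s['ft_force'],s['opening'],yaw(s['eef_rot']))
import pickle; pickle.dump(d,open('w18.pkl','wb'))
d=snap('scene','s18.png')
i=cv2.imread('pics/s18.png'); cv2.imwrite('pics/s18c.png',cv2.resize(i[90:210,260:390],None,fx=5,fy=5,interpolation=cv2.INTER_CUBIC))
E
```

```text
[518.56078785 269.05403613 145.21162396] [ 0.3299228   0.48025131 -1.43240816] 58.64460739445437 -35.30066595533465
```

View pics/w18.png

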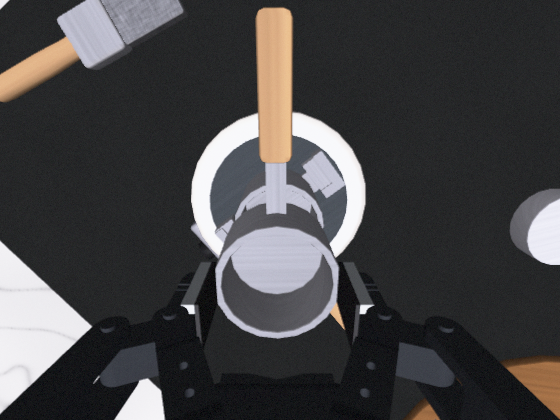

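View pics/s18c.png

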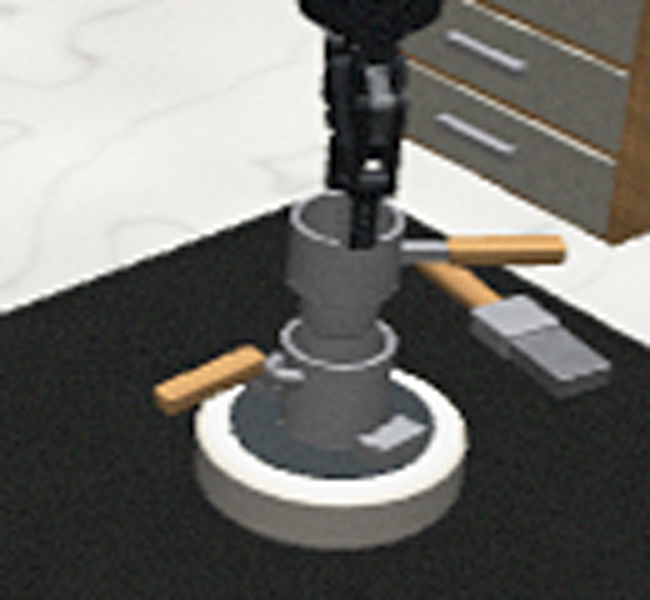

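```bash
python3 - <<'E'
from h import *
d=viewer.read_camera('scene')
for p in [(518,268,98),(518,268,107),(518,268,175),(528,268,98),(518,278,98)]:
    u,v=proj(d,p); print(p,(u-260)*5,(v-90)*5)
s=r.state();print(s['tool_pos'])
i=cv2.cvtColor(d['img'],cv2.COLOR_RGB2BGR); cv2.imwrite('pics/s18d.png',cv2.resize(i[120:185,305:350],None,fx=9,fy=9,interpolation=cv2.INTER_CUBIC))
E
```

```text
(518, 268, 98) 335.3445368530103 330.099345681229
(518, 268, 107) 336.4791778266033 316.2819875574104
(518, 268, 175) 345.3760995932626 207.93762391235873
(528, 268, 98) 347.37092785201924 337.5251497759933
(518, 278, 98) 348.49755474973136 324.56486888718575
[518.60584467 269.1830469  145.45129654]
```

View pics/s18d.png

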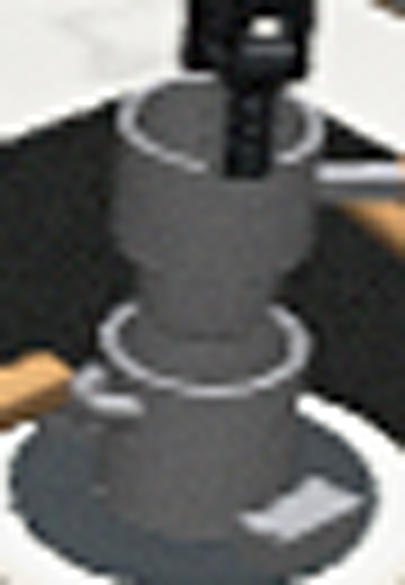

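Coaxial within about 1 mm in the scene view. The water rim's mid column is 205 and the cup's is 220, against an expected perspective shift of 18. I'll lower it in.

Request:
move_arm(
  steps=[
    [[-1, 0, -0.05, -0.5, 0], [-1, 0, 0, -0.6, 0], [-1, 0, 0, -0.6, 0], [-1, 0, 0, -0.6, 0], [-1, 0, 0, -0.4, 0], [-1, 0, 0, 0, 0], [-1, 0, 0, 0, 0]],
  ],
)

```text
time: 22.1
tool_pos: [518.3, 268.5, 117.7]
eef_rot: [-0.0, 0.888, 0.46, -0.0]
ft_force: [-0.0, 0.4, -2.5]
opening: 58.4
```

Request:
move_arm(
  steps=[
    [[-1, 0, 0, -0.3, 0], [-1, 0, 0, -0.2, 0], [-1, 0, 0, 0, 0], [-1, 0, 0, 0, 0]],
  ],
)

```text
time: 22.43
tool_pos: [518.3, 268.6, 112.8]
eef_rot: [-0.0, 0.888, 0.46, -0.0]
ft_force: [0.5, -0.1, -2.6]
opening: 58.4
```

Request:
move_arm(
  steps=[
    [[-1, 0, 0, -0.15, 0], [-1, 0, 0, 0, 0], [-1, 0, 0, 0, 0]],
  ],
)

```text
time: 22.68
tool_pos: [518.3, 268.6, 111.3]
eef_rot: [-0.0, 0.888, 0.46, -0.0]
ft_force: [-1.1, 0.2, -1.5]
opening: 58.5
```

Request:
move_arm(
  steps=[
    [[-1, 0, 0, -0.15, 0], [-1, 0, 0, 0, 0], [-1, 0, 0, 0, 0]],
  ],
)

```text
time: 22.93
tool_pos: [518.3, 268.6, 109.8]
eef_rot: [-0.0, 0.888, 0.46, -0.0]
ft_force: [0.7, 0.3, -2.1]
opening: 58.2
```

Request:
move_arm(
  steps=[
    [[-1, 0, 0, -0.1, 0], [-1, 0, 0, 0, 0], [-1, 0, 0, 0, 0]],
  ],
)

```text
time: 23.18
tool_pos: [518.4, 268.7, 109.1]
eef_rot: [-0.0, 0.888, 0.46, 0.0]
ft_force: [-2.2, 0.1, 4.0]
opening: 58.3
```

Request:
move_arm(
  steps=[
    [[-1, 0, 0, -0.1, 0], [-1, 0, 0, 0, 0], [-1, 0, 0, 0, 0]],
  ],
)

```text
time: 23.43
tool_pos: [518.4, 268.7, 108.8]
eef_rot: [-0.0, 0.888, 0.46, 0.0]
ft_force: [-6.8, -0.7, 18.5]
opening: 58.7
```

Request:
move_arm(
  steps=[
    [[-1, 0, 0, 0.1, 0], [-1, 0, 0, 0, 0], [0.5, 0, 0, 0, 0], [1, 0, 0, 0, 0], [1, 0, 0, 0, 0], [1, 0, 0, 0, 0], [1, 0, 0, 0, 0], [1, 0, 0, 0, 0]],
  ],
)

```text
time: 24.1
tool_pos: [518.3, 268.6, 108.8]
eef_rot: [-0.0, 0.888, 0.46, -0.0]
ft_force: [0.6, -0.6, 0.3]
opening: 85.5
```

```bash
python3 - <<'E'
from h import *
d=snap('wrist','w20.png'); s=r.state(); print(s['tool_pos'],s['ft_force'],s['opening'],yaw(s['eef_rot']))
E
```

```text
[518.30730802 268.56525981 108.79816056] [ 0.06425596 -0.42820913  0.82319881] 85.52763133960214 -35.289989346219116
```

View pics/w20.png

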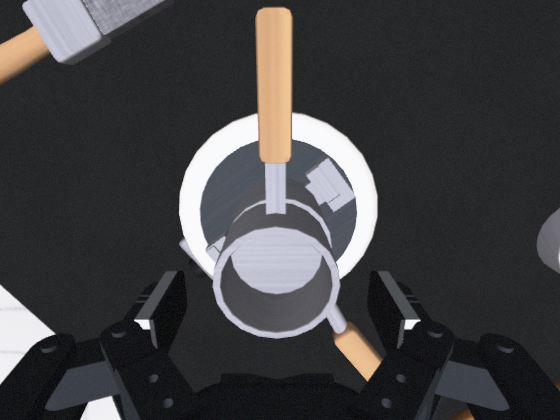

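Released and nested, with the handles fanned far apart. I'll retreat straight up and then aside.

Request:
move_arm(
  steps=[
    [[1, 0, 0, 0.5, 0], [1, 0, 0, 1.5, 0], [1, 0, 0, 3, 0], [1, 0, 0, 3, 0], [1, 0, 0, 3, 0], [1, 0, 0, 2, 0], [1, -1, -2, 0, 0], [1, -1.5, -3, 0, 0], [1, -1.5, -3, 0, 0], [1, -1, -3, 0, 0], [1, 0, 0, 0, 0], [1, 0, 0, 0, 0]],
  ],
)

```text
time: 25.15
tool_pos: [468.3, 157.6, 239.7]
eef_rot: [-0.0, 0.889, 0.459, 0.0]
ft_force: [0.1, 0.1, 0.7]
opening: 85.1
```

```bash
python3 - <<'E'
from h import *
import pickle
d=snap('wrist','w21.png'); s=r.state(); print(s['tool_pos'],s['ft_force'])
pickle.dump(d,open('w21.pkl','wb'))
d=snap('scene','s21.png')
i=cv2.imread('pics/s21.png'); cv2.imwrite('pics/s21c.png',cv2.resize(i[110:210,260:390],None,fx=6,fy=6,interpolation=cv2.INTER_CUBIC))
E
```

```text
[468.51926012 158.78070108 239.32485857] [-0.02847117  0.62638554 -0.13888757]
```

View pics/w21.png

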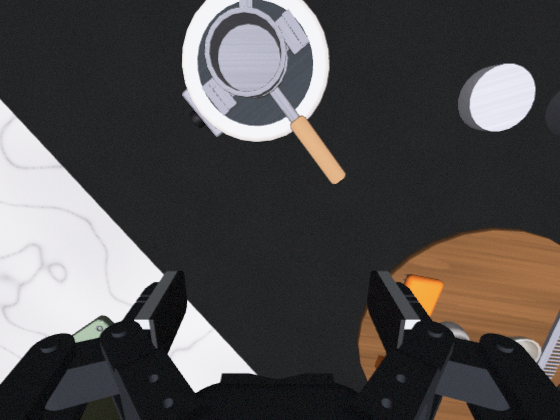

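View pics/s21c.png

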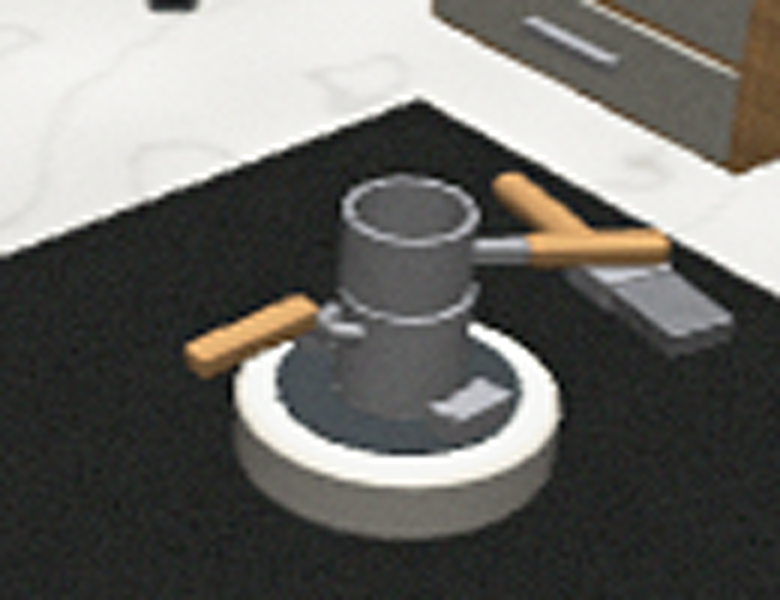

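View pics/s21.png

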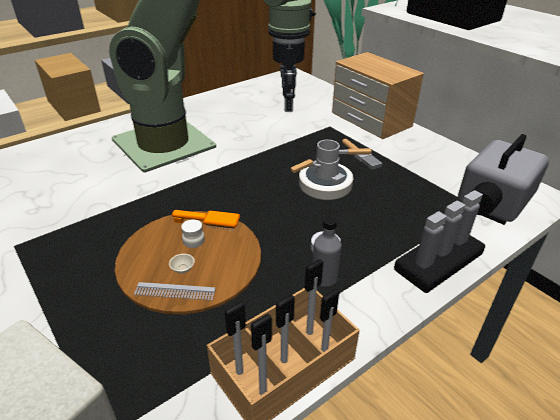

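The scene view shows the melting pan nested flush on the rim, with nothing else moved. One last check of the water pan's handle angle.

```bash
python3 - <<'E'
from h import *
import pickle
d=pickle.load(open('w21.pkl','rb'))
g=cv2.cvtColor(d['img'],cv2.COLOR_RGB2HSV); m=cv2.inRange(g,(8,60,140),(22,200,255)); m[:112]=0;m[190:]=0;m[:,:285]=0;m[:,350:]=0
ys,xs=np.nonzero(m); W=np.array([back(d,u,v,116)[:2] for u,v in zip(xs,ys)]); c=W.mean(0); w,v=np.linalg.eigh(np.cov(W.T)); print(len(xs),c,np.degrees(np.arctan2(v[1,1],v[0,1])), np.sqrt(w*12))
E
```

```text
1286 [522.65682387 171.57262802] 92.21969754857992 [14.87662609 68.00605066]
```

```bash
python3 - <<'E'
from h import *
print(r.hand_in(), r.state()['time'])
E
```

```text
the job is handed in; nothing more can be done
the job is handed in; nothing more can be done
```

The paw-balm warmer is set up and the job is handed in after about 25 s of the 64 s. The hand-in gave no verdict.

**What I did**
- I lifted the water pan by its body and stood it on the plate with its handle about 40° short of the +x axis (-40°). Then I let go and took it by the handle.
- I turned it clockwise to the stop. The side force rose from about 11–14 N while it was binding to 40 N as I pressed against the stop, with almost no further movement. I eased off before releasing it.
- I nested the melting pan in it with its handle fanned about 140° away from the handle below, then let go and backed off.

**Last checks**
- **Water pan angle:** the handle measures -87.8° in the world frame. With the warmer turned about 2.5°, that is roughly 0.2° from the stop angle, and it did not shift during nesting.
- **Water pan centring:** it sits about 1–2 mm from the warmer's axis.
- **Melting pan:** it made contact at the expected nested height, and the scene picture shows it flush and upright. I did not measure its final centring separately; it was about 1 mm off in one camera view just before lowering.
- **Other things:** everything else looks unmoved in the last scene picture, which I judged by eye. The gripper is clear of both pans.
- **Disagreements:** the camera estimates of positions differed by about 1–3 mm, and the scene camera by up to 7 mm. I averaged the close views and used contact force to set the heights.

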